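Demould the cast rings and hang them on the curing carousel

ROBOT

A 6-joint arm with a two-finger parallel gripper is mounted at the origin on the work surface. World frame = base frame: x ahead of the robot, y to its left, z up, the work surface at z = 0. Lengths are in m, angles in rad, forces in N, time in s.
With the tool pointing down it reaches from about 0.3 to 0.775 m from the base axis. Payload 14.6 kg.
Tool frame: the origin (TCP) lies on the centre line of the jaws, within the pads' length; the fingertips stand 11 mm ahead of it and the grasp point (between the pads) lies 8 mm behind it; y points along the fingers, x is the direction in which the jaws open and shut, and the axes are right-handed (so a half turn about y gives the same grasp; the last joint's range is limited). The gripper opens to 94 mm and grips with 3 to 60 N. Pads are 16 mm wide; open, the fingers measure 119 mm over their backs; the gripper's body (75 mm by 177 mm) begins 78 mm behind the grasp point.
Start: joints at [1.09, 0.3, 1.521, -0, 1.321, -0.067], TCP at [0.221, 0.504, 0.193] pointing down, gripper open.
Joint ranges: [-3.03, 3.03], [-0.79, 2.21], [0.23, 2.52], [-1.04, 4.18], [0, 3.07], [-2.55, 2.55]. Speed limits (rad/s): [2.22, 2.22, 2.57, 3.14, 3.14, 3.14].

INTERFACE

Orientations are given as [roll, pitch, yaw] about the fixed x, y, z axes, in that order (R = Rz(yaw) Ry(pitch) Rx(roll)).
In Python, from station import ctrl, imaging gives the robot as it stands. The module is installed in compiled form; this text tells all that it offers.
- The arm moves only by the tool apply_moves, never from a script. Its argument "deltas" is a list of rows, each an object with "dp": the shift along the tool's x, y, z in m, a list of three; "roll": the turn about the tool's y in rad; "grip": the closure, from -1 (fully open) to 1 (shut). In form: [{"dp": [tx, ty, tz], "roll": roll, "grip": grip}, ...]. A call has 1 to 10 rows; each row shifts and turns the commanded pose from where the row before left it, along the tool's axes as they then stand; what a row does not reach is not made up. A row lasts 1/8 s, in which the tool goes at most 62.5 mm and 10.7 degrees, less where a joint would pass 70% of its speed; a pose out of reach is approached as far as the arm can. A call with a gripper value outside its range is refused whole. The fingers move at their own pace and stop on an object; "newtons" is the grip in N (left out, the last holds). Time passes only in rows, so rows that do not move let the fingers close. It gives the time, the measured TCP pose, the force and the opening at its end, in the units of the state.
- ctrl.get_obs(): the state, without advancing time (a new reading comes with each control period).
- imaging.camera(name): name is "scene" or "top" or "wrist"; returns the picture (384x512x3 uint8, blue, green, red); there is no depth.
- imaging.camera_info(name): a dict with "K" (3x3 intrinsics, pixels), "world_from_camera" (4x4, takes a point from camera to world coordinates). Camera axes: x right, y down, z forward; pixel columns grow to the right and rows downward; lengths in m; the calibration is good to about 2 mm. The wrist camera is an equidistant fisheye: a pixel r from the principal point sees the ray r / f radians off the axis. A picture is of the moment at which its call begins: read the wrist's pose just before it. camera_info takes no time and is no camera call; for the wrist camera it gives the pose at the moment of the call.
- ctrl.hand_in(): hands the job in, once; it reports no verdict.
The state is a dict: "time_s": time; "qpos": joint angles; "joint_vel": joint speeds; "tau": joint torques, N m; "ee_pos": TCP position; "eef_rot": TCP orientation; "force": force on the tool from outside, world axes, zero at the start; "moment": the same for the moment, N m; "grip_width": finger opening in m.
Only numpy, scipy, OpenCV 4.12 (cv2) and the standard library are available. Lean on these libraries where they do the work, as an engineer would, in place of code of your own. Each camera call takes 0.05 s, during which the arm holds its last target. There are 200 camera calls.

TASK

The cast resin rings lie in the open mould: lift every one of them out and hang each on an empty hook of its own on the curing carousel, turning the carousel first (by the grip on top) so that an empty hook stands in the gap of the clear cover. Also stand the toppled bottle of release agent upright on the bench. Leave the beaker, the wipes box and the mould's closing plate where they are.

Things in the scene. Friction and masses are not known exactly. Their poses are not given: they have to be found in the camera images.
- stand: Fixed stand of the curing carousel. Origin: on the carousel's vertical axis, at bench level. Grey base 300 x 300 x 14 mm; above the hooks a clear cover 300 x 300 x 6 mm (top 218 mm up) on a column at the stand's +x edge. The cover's one gap, 130 mm wide, runs from its -x edge (roughly facing the robot) to 65 mm from the axis: only there can a ring be let down onto a hook.
- rotor (a joint): Angle (rad) of the turning drum (diameter 150 mm, hooks 0 to 5, 60 degrees apart, anticlockwise from above); grows anticlockwise from above. At 0 hook0 stands in the middle of the gap; hook k stands there at -1.047 k (plus or minus 6.283). It stays where it is left (friction 0.15 N m) and turns either way, up to two full turns from 0.
- bar (a point): Middle of the black grip bar on top of the carousel, on its axis, 256 mm above the bench: 70 mm long, 16 mm thick, 42 mm high, top at 292 mm, underside 17 mm above the clear cover. Its length lies along the point's x axis, which turns with the carousel (hook0 points along -x of it). Pinch it from above across its thickness and turn.
- hook0 (a point): An empty hook: an 8 mm rod straight out from the drum, its riser leaning slightly outward; tip 123 mm from the axis, 206 mm up. Point: on top of the rod, mid-seat, 92 mm from the axis, 174 mm up; the seat is 34 mm long. Let a flat ring down with the tip through its hole and its drum-side rim over the seat: released, it tips down and hangs, its centre 28 mm below the point.
- hook1 (a point): An empty hook: an 8 mm rod straight out from the drum, its riser leaning slightly outward; tip 123 mm from the axis, 206 mm up. Point: on top of the rod, mid-seat, 92 mm from the axis, 174 mm up; the seat is 34 mm long. Let a flat ring down with the tip through its hole and its drum-side rim over the seat: released, it tips down and hangs, its centre 28 mm below the point.
- hook2 (a point): An empty hook: an 8 mm rod straight out from the drum, its riser leaning slightly outward; tip 123 mm from the axis, 206 mm up. Point: on top of the rod, mid-seat, 92 mm from the axis, 174 mm up; the seat is 34 mm long. Let a flat ring down with the tip through its hole and its drum-side rim over the seat: released, it tips down and hangs, its centre 28 mm below the point.
- hook3 (a point): An empty hook: an 8 mm rod straight out from the drum, its riser leaning slightly outward; tip 123 mm from the axis, 206 mm up. Point: on top of the rod, mid-seat, 92 mm from the axis, 174 mm up; the seat is 34 mm long. Let a flat ring down with the tip through its hole and its drum-side rim over the seat: released, it tips down and hangs, its centre 28 mm below the point.
- hook4 (a point): A hook that already carries a cured ring fixed to it (not empty). Made like hook0. The point is on top of its rod, mid-seat, 92 mm from the axis, 174 mm above the bench.
- hook5 (a point): A hook that already carries a cured ring fixed to it (not empty). Made like hook0. The point is on top of its rod, mid-seat, 92 mm from the axis, 174 mm above the bench.
- mould: The open mould, a dark steel plate 110 x 410 x 25 mm, fixed to the bench, long side along its own y. Four round cavities in a row, 98 mm apart, centred on the plate, each 7 mm deep (floor 18 mm above the bench) with a core 51 mm in diameter level with the plate's top. A ring in its cavity stands 11 mm proud of the plate. Origin: centre of the underside.
- ring0_mid (a point): a cast off-white resin sealing ring, round and symmetric: outer diameter 84 mm, hole 56 mm, so its rim is 14 mm wide; 18 mm thick; about 65 g. At the start it lies flat in one of the mould's four cavities. None if this ring is absent today. The point is the ring's centre, half-way through its thickness; its z axis is the ring's axis.
- ring1_mid (a point): a cast off-white resin sealing ring, round and symmetric: outer diameter 84 mm, hole 56 mm, so its rim is 14 mm wide; 18 mm thick; about 65 g. At the start it lies flat in one of the mould's four cavities. None if this ring is absent today. The point is the ring's centre, half-way through its thickness; its z axis is the ring's axis.
- ring2_mid (a point): a cast off-white resin sealing ring, round and symmetric: outer diameter 84 mm, hole 56 mm, so its rim is 14 mm wide; 18 mm thick; about 65 g. At the start it lies flat in one of the mould's four cavities. None if this ring is absent today. The point is the ring's centre, half-way through its thickness; its z axis is the ring's axis.
- ring3_mid (a point): a cast off-white resin sealing ring, round and symmetric: outer diameter 84 mm, hole 56 mm, so its rim is 14 mm wide; 18 mm thick; about 65 g. At the start it lies flat in one of the mould's four cavities. None if this ring is absent today. The point is the ring's centre, half-way through its thickness; its z axis is the ring's axis.
- bottle_mid (a point): A toppled square bottle, paper label, black cap, on the robot's side of the mould: body 50 x 50 x 115 mm, cap 32 mm in diameter and 20 mm long, 140 mm in all; about 220 g. The point is on the bottle's axis, 70 mm from the base and 70 mm from the top of the cap; the x axis runs from base to cap (it points up when the bottle stands; the point is then 70 mm above the bench).
- beaker: A glass beaker, 72 mm in diameter, 95 mm high, a bystander. Origin: centre of its underside.
- wipes: A cardboard box of wipes, 120 x 210 x 85 mm, a bystander. Origin: centre of its underside.
- closer: The mould's dark steel closing plate laid aside on the bench, 110 x 410 x 20 mm with four 5 mm bosses on top, a bystander. Origin: centre of its underside.
There are look-alikes about, which are no part of the job. What is shaped like the part that bears ring0_mid but orange is not meant. Leave any orange look-alike of the part that bears ring3_mid alone.

How it is judged:
By the outcome, as a careful person would: the job done as asked, in the order asked, and still so for the second after the job is handed in, with the robot touching nothing.
Of ring0, ring1, ring2, ring3 only 3 to 4 are there at a start; the rules pass over those that are not, and their reading is None.
At some moment in a run one of bottle may be knocked a few centimetres aside while the robot is not near it.
Once in a run the grip may slacken for a moment while it holds something.
It also fails if it takes over 208 s, if anything falls off the work surface, if the arm or the gripper's body presses on something with over 40 N, if the wrist force passes 120 N, or if a joint passes its speed limit or range.

## Working session

There is one attempt and no reset: what is moved stays moved. The work goes in short steps, Python scripts to look and compute and a tool call to move; the robot and the scene stay as the last step left them, time stands still between calls to the robot, and variables do not carry over. Pictures are saved under pics/ and viewed, about 12 in all and at most 16, crops included, and the job is handed in when it is done.

Besides the shell and the picture viewer there is one more tool, called after ">>>" by a JSON object that holds its "method" and its "body", one argument or row to a line. apply_moves: Moves the arm, as the interface text tells. Its arguments: {"type":"object","properties":{"deltas":{"type":"array"},"newtons":{"type":"number"}},"required":["deltas"]}

```bash
mkdir -p pics; python3 - <<'E'
from station import ctrl, imaging
import cv2,numpy as np
print(ctrl.get_obs())
for n in ("scene","top"):
    im=imaging.camera(n); cv2.imwrite(f"pics/{n}0.png",im)
    i=imaging.camera_info(n); print(n,np.round(i["K"],1).tolist(),np.round(i["world_from_camera"],4).tolist())
i=imaging.camera_info("wrist");print(np.round(i["K"],1).tolist(),np.round(i["world_from_camera"],4).tolist())
a=cv2.resize(cv2.imread("pics/top0.png"),(800,600),interpolation=cv2.INTER_CUBIC);cv2.imwrite("pics/top0b.png",a)
a=cv2.resize(cv2.imread("pics/scene0.png"),(800,600),interpolation=cv2.INTER_CUBIC);cv2.imwrite("pics/scene0b.png",a)
E
```

```text
{'time_s': 0.0, 'qpos': array([ 1.09042794e+00,  3.00449900e-01,  1.52159510e+00,  5.30202774e-05,
        1.32067490e+00, -6.66210515e-02]), 'joint_vel': array([ 1.65328946e-03,  3.27033514e-05, -4.69282285e-04,  1.00194904e-03,
        6.08210570e-04, -1.62818499e-03]), 'tau': array([ 1.38029940e-03, -5.31812704e+01, -3.52744746e+01,  7.08764512e-02,
        2.43641669e-02, -1.14293443e-04]), 'ee_pos': array([0.22099654, 0.50334723, 0.19269203]), 'eef_rot': array([-1.57067004e+00,  1.12132494e-03,  1.15703591e+00]), 'force': array([ 0.2924967 ,  0.01745103, -0.5255605 ]), 'moment': array([ 0.01164711, -0.03435442,  0.04216224]), 'grip_width': 0.094043090153519}
scene [[354.7, 0.0, 253.6], [0.0, 354.7, 190.6], [0.0, 0.0, 1.0]] [[-0.8112, 0.4704, -0.3474, 1.0389], [0.5845, 0.6342, -0.5061, 0.6956], [-0.0178, -0.6136, -0.7894, 1.2332], [0.0, 0.0, 0.0, 1.0]]
top [[369.4, 0.0, 261.7], [0.0, 369.4, 186.2], [0.0, 0.0, 1.0]] [[-0.0245, -0.9883, 0.1502, 0.3601], [-0.9996, 0.0221, -0.0176, 0.0067], [0.0141, -0.1506, -0.9885, 1.3498], [0.0, 0.0, 0.0, 1.0]]
[[297.3, 0.0, 256.0], [0.0, 297.3, 190.5], [0.0, 0.0, 1.0]] [[0.4025, 0.8893, 0.2169, 0.1592], [0.9154, -0.391, -0.0955, 0.5308], [-0.0001, 0.237, -0.9715, 0.3841], [0.0, 0.0, 0.0, 1.0]]
```

View pics/top0b.png

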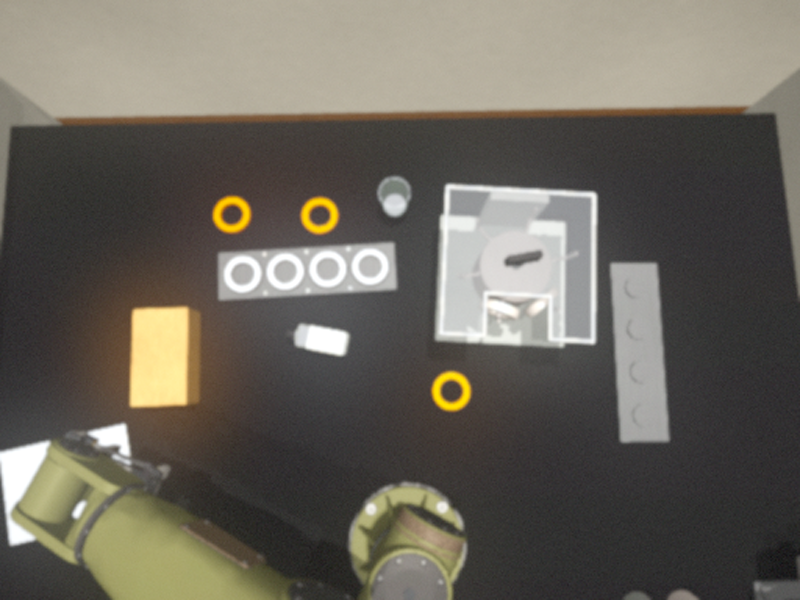

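View pics/scene0b.png

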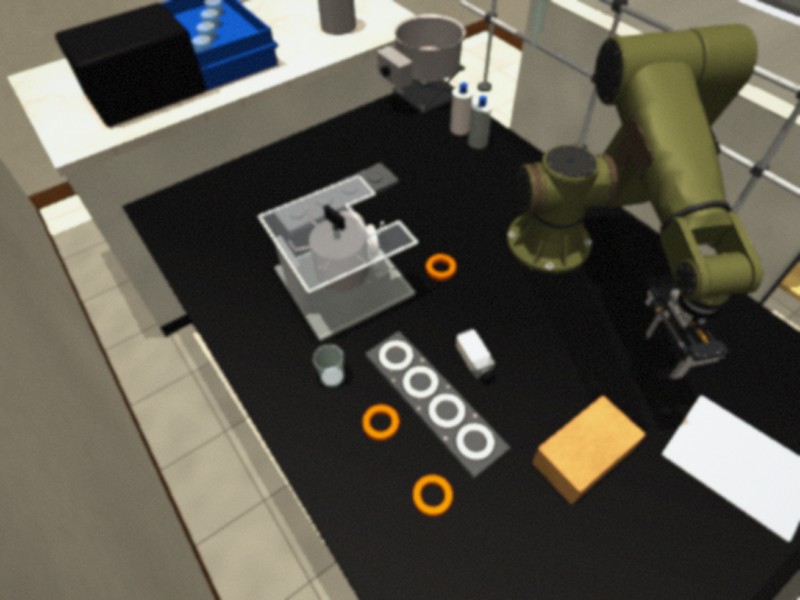

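Four white rings lie in the mould, at (242,273), (285,271), (328,268) and (370,266) in the 800 px top view. The three orange rings, at (232,214), (320,215) and (451,390), are look-alikes to leave alone. I'll enlarge the top view to measure.

```bash
python3 - <<'E'
import cv2,numpy as np
im=cv2.imread("pics/top0.png")
a=cv2.resize(im[140:235,135:265],None,fx=6,fy=6,interpolation=cv2.INTER_CUBIC);cv2.imwrite("pics/c1.png",a)
a=cv2.resize(im[110:230,270:390],None,fx=5,fy=5,interpolation=cv2.INTER_CUBIC);cv2.imwrite("pics/c2.png",a)
E
```

```text
(no output)
```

View pics/c1.png

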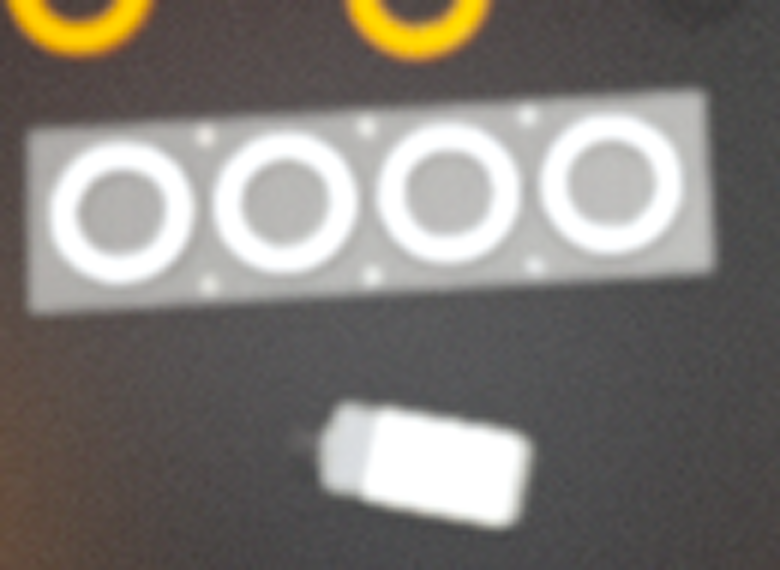

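View pics/c2.png

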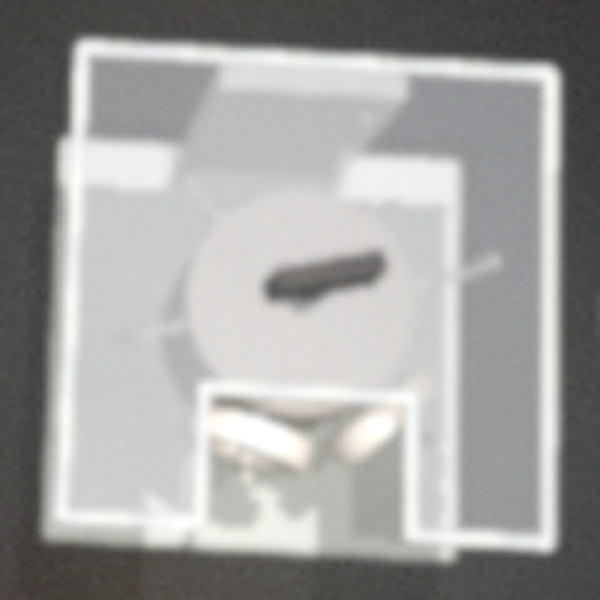

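```bash
cat > h.py <<'E'
from station import ctrl, imaging
import cv2,numpy as np
def ray(n,uv,z,info=None):
    i=info or imaging.camera_info(n);K=np.array(i["K"]);T=np.array(i["world_from_camera"])
    d=np.array([(uv[0]-K[0,2])/K[0,0],(uv[1]-K[1,2])/K[1,1]])
    r=np.hypot(*d)
    v=np.array([*d,1.]) if n!="wrist" else np.array([*(d*np.sin(r)/max(r,1e-9)),np.cos(r)])
    w=T[:3,:3]@v; return T[:3,3]+w*(z-T[2,3])/w[2]
def pix(n,p):
    i=imaging.camera_info(n);K=np.array(i["K"]);T=np.array(i["world_from_camera"])
    c=T[:3,:3].T@(np.array(p)-T[:3,3]); 
    if n!="wrist": q=c[:2]/c[2]
    else: r=np.hypot(*c[:2]); q=c[:2]/r*np.arctan2(r,c[2])
    return K[:2,:2]@q+K[:2,2]
def to(p,yaw):
    "delta to TCP target p with tool x along yaw: first roll, then dp in new frame"
    o=ctrl.get_obs();y=o["eef_rot"][2];d=np.array(p)-o["ee_pos"]
    roll=-((yaw-y+np.pi)%(2*np.pi)-np.pi)
    f=lambda a:(np.array([d[0]*np.cos(a)+d[1]*np.sin(a),-d[2],-d[0]*np.sin(a)+d[1]*np.cos(a)])*1e3).round(1)
    print("t",round(o["time_s"],2),"pos",o["ee_pos"].round(4),"yaw",round(y,3),"q",o["qpos"].round(2),"F",o["force"].round(1),"w",round(o["grip_width"],4),"\n roll",round(roll,3),"dp before turn",f(y),"after turn",f(yaw))
E
python3 - <<'E'
from h import *
c1=lambda u,v:((u+.5)/6-.5+135,(v+.5)/6-.5+140)
c2=lambda u,v:((u+.5)/5-.5+270,(v+.5)/5-.5+110)
R=lambda n,p,z:print(n,ray("top",p,z).round(4))
for k,p in enumerate([(121,212),(285,202),(449,193),(611,184)]):R(f"r{k}",c1(*p),.036)
for n,p in dict(base_u=(531,440),base_d=(517,527),cap_u=(375,408),cap_d=(360,497)).items():R(n,c1(*p),.05)
R("capend",c1(300,440),.025)
for n,p in dict(TL=(80,45),TR=(560,68),BR=(550,548),BL=(62,520),gl=(205,387),gr=(412,397)).items():R(n,c2(*p),.218)
for n,p in dict(bl=(272,287),br=(380,263)).items():R(n,c2(*p),.292)
for n,p in dict(hr=(497,262),hl=(128,336)).items():R(n,c2(*p),.206)
R("orange",(451*.64,390*.64),.01);R("beaker",(394*.64,205*.64),.0)
E
```

```text
r0 [0.6096 0.3671 0.036 ]
r1 [0.6136 0.2691 0.036 ]
r2 [0.6169 0.1707 0.036 ]
r3 [0.6203 0.0732 0.036 ]
base_u [0.4658 0.1215 0.05  ]
base_d [0.4153 0.1301 0.05  ]
cap_u [0.4868 0.2127 0.05  ]
cap_d [0.4349 0.2213 0.05  ]
capend [0.4711 0.2612 0.025 ]
TL [ 0.7487 -0.0952  0.218 ]
TR [ 0.7274 -0.4019  0.218 ]
BR [ 0.4216 -0.3732  0.218 ]
BL [ 0.4459 -0.0738  0.218 ]
gl [ 0.5263 -0.1653  0.218 ]
gr [ 0.5172 -0.2939  0.218 ]
bl [ 0.5738 -0.196   0.292 ]
br [ 0.5867 -0.2603  0.292 ]
hr [ 0.6042 -0.3566  0.206 ]
hl [ 0.5616 -0.12    0.206 ]
orange [ 0.3322 -0.1081  0.01  ]
beaker [0.7765 0.0134 0.    ]
```

Four rings for four empty hooks. I estimate the carousel axis at about (0.585, -0.235). Hooks 4 and 5, which carry cured rings, straddle the gap, so hook 3 needs about +75° to reach it. I'll move above the grip bar.

>>> {"method": "apply_moves", "body": {
  "deltas": [
    {"dp": [0,-0.03,0],"roll": 0.162,"grip": -1},
    {"dp": [0,-0.03,0],"roll": 0.162,"grip": -1},
    {"dp": [0,-0.03,0],"roll": 0.162,"grip": -1},
    {"dp": [0,-0.03,0],"roll": 0.162,"grip": -1},
    {"dp": [0,-0.03,0],"roll": 0.162,"grip": -1},
    {"dp": [0,-0.03,0],"roll": 0.161,"grip": -1},
    {"dp": [0.0158,0,-0.0566],"roll": 0,"grip": -1},
    {"dp": [0.0158,0,-0.0566],"roll": 0,"grip": -1},
    {"dp": [0.0158,0,-0.0566],"roll": 0,"grip": -1},
    {"dp": [0.0158,0,-0.0566],"roll": 0,"grip": -1}
  ]
}}

```text
time_s: 1.35
ee_pos: [0.3255, 0.291, 0.3731]
eef_rot: [-1.571, 0.0, 0.186]
force: [0.6, 0.1, 0.4]
grip_width: 0.0941
```

>>> {"method": "apply_moves", "body": {
  "deltas": [
    {"dp": [0.0158,0,-0.0566],"roll": 0,"grip": -1},
    {"dp": [0.0158,0,-0.0566],"roll": 0,"grip": -1},
    {"dp": [0.0158,0,-0.0566],"roll": 0,"grip": -1},
    {"dp": [0.0158,0,-0.0566],"roll": 0,"grip": -1},
    {"dp": [0.0158,0,-0.0566],"roll": 0,"grip": -1},
    {"dp": [0.0158,0,-0.0566],"roll": 0,"grip": -1},
    {"dp": [0.0158,0,-0.0566],"roll": 0,"grip": -1},
    {"dp": [0.0158,0,-0.0566],"roll": 0,"grip": -1},
    {"dp": [0.0158,0,-0.0566],"roll": 0,"grip": -1},
    {"dp": [0.0158,0,-0.0566],"roll": 0,"grip": -1}
  ]
}}

```text
time_s: 2.6
ee_pos: [0.5856, -0.2361, 0.3729]
eef_rot: [-1.57, 0.0, 0.186]
force: [0.2, 0.5, 0.6]
grip_width: 0.0939
```

```bash
python3 - <<'E'
from h import *
to([.585,-.235,.28],.186)
im=imaging.camera("wrist");cv2.imwrite("pics/w1.png",cv2.resize(im,(800,600),interpolation=cv2.INTER_CUBIC))
cv2.imwrite("pics/w1raw.png",im)
for p in ([.585,-.235,.292],[.585,-.235,.218]): print(pix("wrist",p)*800/512)
E
```

```text
t 2.6 pos [ 0.5856 -0.2361  0.3729] yaw 0.186 q [-0.44  0.45  0.91  0.    1.78 -0.63] F [0.2 0.5 0.6] w 0.0939 
 roll -0.0 dp before turn [-0.3 92.9  1.2] after turn [-0.3 92.9  1.2]
[398.48379131 291.2957874 ]
[399.17522091 269.49841949]
```

View pics/w1.png

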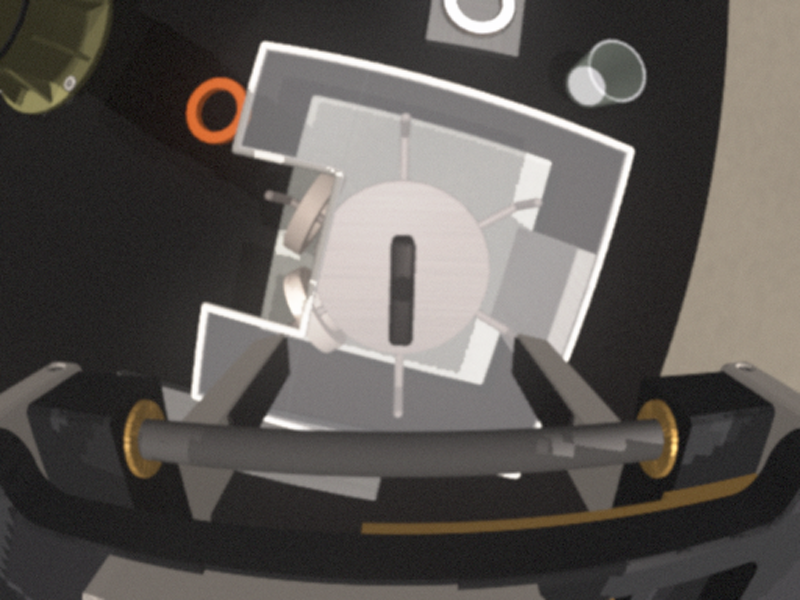

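The wrist view shows the bar from (403,238) to (400,343), aligned with the jaws. Empty hook 3 is at (405,118), hook 0 at (398,412), and the ringed hooks 4 and 5 are at (300,215) and (300,300).

```bash
python3 - <<'E'
from h import *
s=512/800
R=lambda n,p,z:print(n,ray("wrist",((p[0]+.5)*s-.5,(p[1]+.5)*s-.5),z).round(4))
R("bar+",(403,238),.292);R("bar-",(400,343),.292)
for n,p in dict(g1=(343,175),g2=(303,333),e1=(237,150),TL=(264,44),TR=(632,150),e2=(205,305)).items():R(n,p,.218)
R("h3",(405,116),.206);R("h0",(398,414),.206);R("h2",(540,203),.206)
R("drumL",(320,265),.19);R("drumR",(489,265),.19)
E
```

```text
bar+ [ 0.5817 -0.2032  0.292 ]
bar- [ 0.5915 -0.2666  0.292 ]
g1 [ 0.5314 -0.1726  0.218 ]
g2 [ 0.5194 -0.2981  0.218 ]
e1 [ 0.4466 -0.1651  0.218 ]
TL [ 0.4518 -0.0798  0.218 ]
TR [ 0.7481 -0.1044  0.218 ]
e2 [ 0.4347 -0.2908  0.218 ]
h3 [ 0.568  -0.1197  0.206 ]
h0 [ 0.6065 -0.3598  0.206 ]
h2 [ 0.6835 -0.1642  0.206 ]
drumL [ 0.5211 -0.2476  0.19  ]
drumR [ 0.657  -0.2224  0.19  ]
```

>>> {"method": "apply_moves", "body": {
  "deltas": [
    {"dp": [0.0015,0.055,0],"roll": 0.027,"grip": -1},
    {"dp": [0,0.054,0],"roll": 0,"grip": -1},
    {"dp": [0,0,0],"roll": 0,"grip": 1},
    {"dp": [0,0,0],"roll": 0,"grip": 1},
    {"dp": [0,0,0],"roll": 0,"grip": 1},
    {"dp": [0,0,0],"roll": 0,"grip": 1},
    {"dp": [0,0,0],"roll": 0,"grip": 1},
    {"dp": [0,0,0],"roll": 0,"grip": 1},
    {"dp": [0,0,0],"roll": 0,"grip": 1}
  ],
  "newtons": 40
}}

```text
time_s: 3.78
ee_pos: [0.5865, -0.234, 0.2643]
eef_rot: [-1.571, 0.0, 0.159]
force: [0.1, 0.4, -0.5]
grip_width: 0.0272
```

>>> {"method": "apply_moves", "body": {
  "deltas": [
    {"dp": [0,0,-0.002],"roll": 0,"grip": 1},
    {"dp": [0,0,0],"roll": 0,"grip": 1},
    {"dp": [0,0,0],"roll": 0,"grip": 1}
  ]
}}

```text
time_s: 4.15
ee_pos: [0.5871, -0.2362, 0.2651]
eef_rot: [-1.572, -0.001, 0.159]
force: [-0.1, -0.5, 4.2]
grip_width: 0.0006
```

>>> {"method": "apply_moves", "body": {
  "deltas": [
    {"dp": [0,0,0],"roll": -0.132,"grip": 1},
    {"dp": [0,0,0],"roll": -0.132,"grip": 1},
    {"dp": [0,0,0],"roll": -0.132,"grip": 1},
    {"dp": [0,0,0],"roll": -0.132,"grip": 1},
    {"dp": [0,0,0],"roll": -0.132,"grip": 1},
    {"dp": [0,0,0],"roll": -0.132,"grip": 1},
    {"dp": [0,0,0],"roll": -0.132,"grip": 1},
    {"dp": [0,0,0],"roll": -0.132,"grip": 1},
    {"dp": [0,0,0],"roll": -0.132,"grip": 1},
    {"dp": [0,0,0],"roll": -0.136,"grip": 1}
  ]
}}

```text
time_s: 5.4
ee_pos: [0.5871, -0.2361, 0.2651]
eef_rot: [-1.572, 0.001, 1.487]
force: [-0.1, -0.6, 5.8]
grip_width: 0.0005
```

```bash
python3 - <<'E'
from h import *
to([.587,-.2365,.264],1.483)
E
```

```text
t 5.4 pos [ 0.5871 -0.2361  0.2651] yaw 1.487 q [-0.44  0.45  1.15  0.    1.54 -1.93] F [-0.1 -0.6  5.8] w 0.0005 
 roll 0.004 dp before turn [-0.4  1.1  0.1] after turn [-0.4  1.1  0.1]
```

```bash
python3 - <<'E'
from h import *
a=imaging.camera("scene");b=imaging.camera("wrist")
a=cv2.resize(a[100:250,150:350],(800,600),interpolation=cv2.INTER_CUBIC)
b=cv2.resize(b,(800,600))
cv2.imwrite("pics/s2.png",np.hstack([cv2.resize(a,(400,300)),cv2.resize(b,(400,300))]))
E
```

```text
(no output)
```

View pics/s2.png

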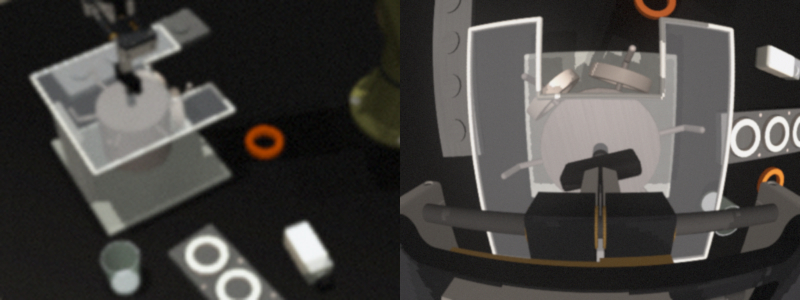

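```bash
python3 - <<'E'
from h import *
b=imaging.camera("wrist");o=ctrl.get_obs()["ee_pos"]
for z in (.292,.277,.254,.235):print(z,(pix("wrist",[.587,-.2365,z])).round(1))
print(pix("wrist",o+[0,0,-.011]).round(1))
c=cv2.resize(b[150:300,160:360],(800,600),interpolation=cv2.INTER_CUBIC);cv2.imwrite("pics/w2.png",c)
E
```

```text
0.292 [255.5 235.3]
0.277 [255.5 226.4]
0.254 [255.6 215.1]
0.235 [255.6 207.3]
[256.1 215.2]
```

View pics/w2.png

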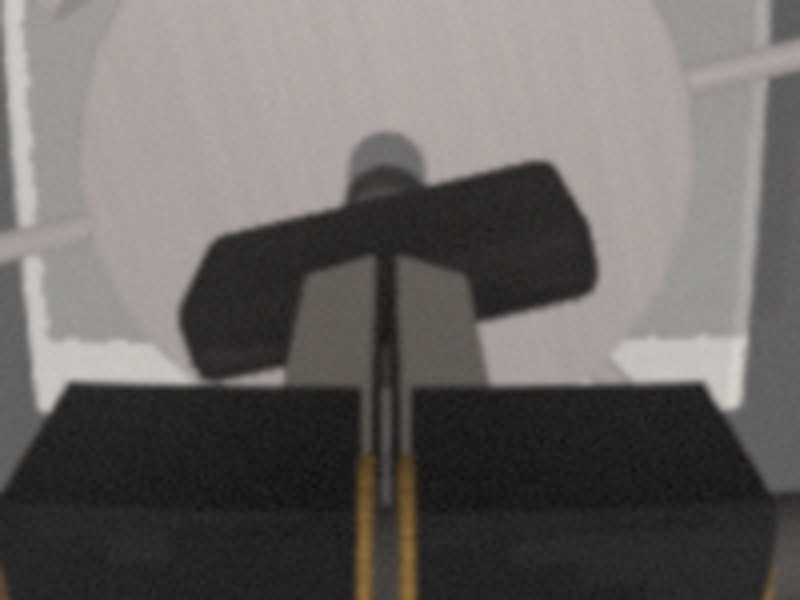

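The fingers closed just above the bar: two-view triangulation puts its top near 0.254 and the axis near (0.588, -0.240). I'll go back and grip lower.

>>> {"method": "apply_moves", "body": {
  "deltas": [
    {"dp": [0,-0.04,0],"roll": 0.132,"grip": 0},
    {"dp": [0,0,0],"roll": 0.133,"grip": 0},
    {"dp": [0,0,0],"roll": 0.133,"grip": 0},
    {"dp": [0,0,0],"roll": 0.133,"grip": 0},
    {"dp": [0,0,0],"roll": 0.133,"grip": 0},
    {"dp": [0,0,0],"roll": 0.133,"grip": 0},
    {"dp": [0,0,0],"roll": 0.133,"grip": 0},
    {"dp": [0,0,0],"roll": 0.133,"grip": 0},
    {"dp": [0,0,0],"roll": 0.133,"grip": 0},
    {"dp": [0.0005,0,-0.0035],"roll": 0.132,"grip": 0}
  ]
}}

```text
time_s: 6.8
ee_pos: [0.5883, -0.2391, 0.3042]
eef_rot: [-1.571, 0.0, 0.151]
force: [0.3, -0.1, 0.4]
grip_width: 0.0471
```

```bash
python3 - <<'E'
from h import *
to([.588,-.2395,.249],.159)
b=imaging.camera("wrist")
for z in (.292,.277,.254,.235):print(z,(pix("wrist",[.588,-.2395,z])).round(1))
c=cv2.resize(b[100:280,140:380],(800,600),interpolation=cv2.INTER_CUBIC);cv2.imwrite("pics/w3.png",c)
E
```

```text
t 6.8 pos [ 0.5883 -0.2391  0.3042] yaw 0.151 q [-0.44  0.45  1.06  0.    1.63 -0.59] F [ 0.3 -0.1  0.4] w 0.0471 
 roll -0.008 dp before turn [-0.4 55.2 -0.3] after turn [-0.4 55.2 -0.3]
0.292 [254.5 215.4]
0.277 [254.6 209.3]
0.254 [254.7 201.2]
0.235 [254.8 195.5]
```

View pics/w3.png

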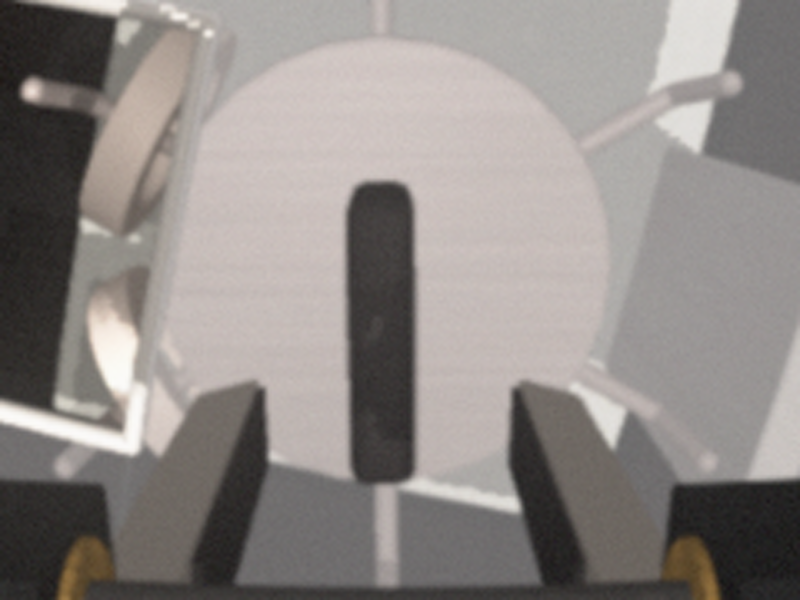

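The bar is centred at crop (382,333), midway between the fingers, and aligned with the jaws. I'll descend and pinch.

>>> {"method": "apply_moves", "body": {
  "deltas": [
    {"dp": [-0.0004,0.028,0],"roll": -0.008,"grip": 0},
    {"dp": [0,0.028,0],"roll": 0,"grip": 0},
    {"dp": [0,0,0],"roll": 0,"grip": 1},
    {"dp": [0,0,0],"roll": 0,"grip": 1},
    {"dp": [0,0,0],"roll": 0,"grip": 1},
    {"dp": [0,0,0],"roll": 0,"grip": 1},
    {"dp": [0,0,0],"roll": 0,"grip": 1}
  ]
}}

```text
time_s: 7.72
ee_pos: [0.5869, -0.2397, 0.2495]
eef_rot: [-1.571, 0.002, 0.163]
force: [-10.9, 0.0, 5.0]
grip_width: 0.0158
```

>>> {"method": "apply_moves", "body": {
  "deltas": [
    {"dp": [-0.001,0,0],"roll": -0.132,"grip": 1},
    {"dp": [0,0,0],"roll": -0.132,"grip": 1},
    {"dp": [0,0,0],"roll": -0.132,"grip": 1},
    {"dp": [0,0,0],"roll": -0.132,"grip": 1},
    {"dp": [0,0,0],"roll": -0.132,"grip": 1},
    {"dp": [0,0,0],"roll": -0.132,"grip": 1},
    {"dp": [0,0,0],"roll": -0.132,"grip": 1},
    {"dp": [0,0,0],"roll": -0.132,"grip": 1},
    {"dp": [0,0,0],"roll": -0.132,"grip": 1},
    {"dp": [0,0,0],"roll": -0.132,"grip": 1}
  ]
}}

```text
time_s: 8.98
ee_pos: [0.5899, -0.2363, 0.2495]
eef_rot: [-1.578, -0.004, 1.491]
force: [19.4, 19.7, -0.3]
grip_width: 0.0153
```

>>> {"method": "apply_moves", "body": {
  "deltas": [
    {"dp": [0,0,0],"roll": 0,"grip": 1},
    {"dp": [0,0,0],"roll": 0,"grip": 1}
  ]
}}

```text
time_s: 9.22
ee_pos: [0.5899, -0.2362, 0.2495]
eef_rot: [-1.578, -0.004, 1.487]
force: [20.4, 16.7, -1.0]
grip_width: 0.0156
```

>>> {"method": "apply_moves", "body": {
  "deltas": [
    {"dp": [0.0037,0,-0.0027],"roll": 0,"grip": 1},
    {"dp": [0,0,0],"roll": 0,"grip": 0},
    {"dp": [0,0,0],"roll": 0,"grip": 0},
    {"dp": [0,-0.05,0],"roll": 0,"grip": 0},
    {"dp": [0,-0.05,0],"roll": 0,"grip": 0},
    {"dp": [0,-0.03,0],"roll": 0,"grip": 0},
    {"dp": [0,0,0],"roll": 0,"grip": 0}
  ]
}}

```text
time_s: 10.1
ee_pos: [0.5902, -0.2362, 0.3804]
eef_rot: [-1.575, 0.001, 1.483]
force: [-0.0, -0.2, -0.9]
grip_width: 0.0473
```

```bash
python3 - <<'E'
from h import *
to([.587,-.2355,.379],1.483)
b=imaging.camera("wrist")
for n,p in dict(bar=[.587,-.2355,.292],bar2=[.587,-.2355,.27],tip=[.587-.1225,-.2355+.0108,.206]).items():print(n,(pix("wrist",p)).round(1))
cv2.imwrite("pics/w4raw.png",b)
c=cv2.resize(b[0:240,96:416],(800,600),interpolation=cv2.INTER_CUBIC);cv2.imwrite("pics/w4.png",c)
E
```

```text
t 10.1 pos [ 0.5902 -0.2362  0.3804] yaw 1.483 q [-0.44  0.46  0.88  0.    1.8  -1.92] F [-0.  -0.2 -0.9] w 0.0473 
 roll -0.0 dp before turn [0.4 1.4 3.3] after turn [0.4 1.4 3.3]
bar [256.4 187.2]
bar2 [256.3 182.3]
tip [256.2  71.9]
```

View pics/w4.png

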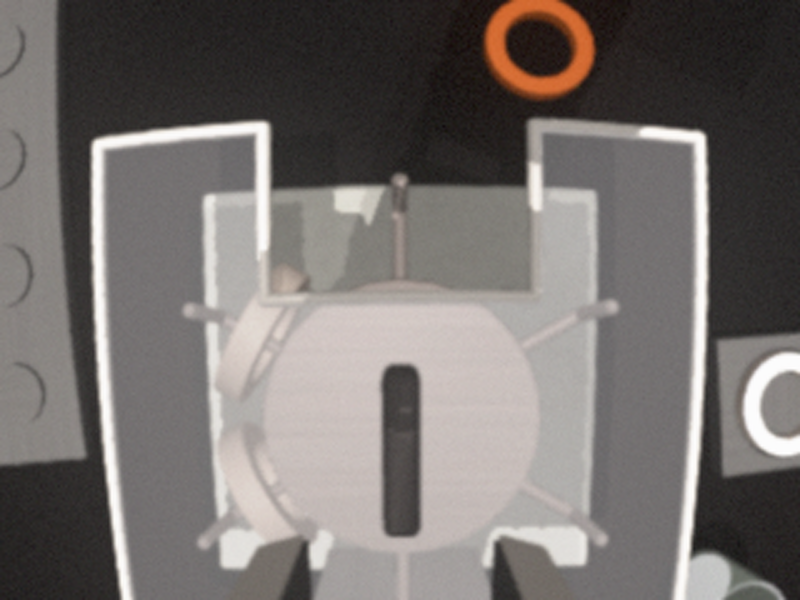

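Hook 3's tip is at crop (400,180), in the middle of the gap (265–535), and it matches my prediction for axis (0.587, -0.2355) and stand yaw -0.088. Next I'll pinch the robot-side rim of ring r3.

>>> {"method": "apply_moves", "body": {
  "deltas": [
    {"dp": [0,0,0],"roll": 0.157,"grip": 0},
    {"dp": [0,0,0],"roll": 0.157,"grip": 0},
    {"dp": [0,0,0],"roll": 0.157,"grip": 0},
    {"dp": [0,0,0],"roll": 0.157,"grip": 0},
    {"dp": [0,0,0],"roll": 0.157,"grip": 0},
    {"dp": [0,0,0],"roll": 0.157,"grip": 0},
    {"dp": [0,0,0],"roll": 0.157,"grip": 0},
    {"dp": [0,0,0],"roll": 0.157,"grip": 0},
    {"dp": [0,0,0],"roll": 0.157,"grip": 0},
    {"dp": [0,0,0],"roll": 0.158,"grip": 0}
  ]
}}

```text
time_s: 11.4
ee_pos: [0.5898, -0.2359, 0.3763]
eef_rot: [-1.57, 0.003, -0.093]
force: [0.9, -0.2, -0.6]
grip_width: 0.0469
```

>>> {"method": "apply_moves", "body": {
  "deltas": [
    {"dp": [-0.0054,0,0.0518],"roll": 0,"grip": 0},
    {"dp": [-0.0054,0,0.0518],"roll": 0,"grip": 0},
    {"dp": [-0.0054,0,0.0518],"roll": 0,"grip": 0},
    {"dp": [-0.0054,0,0.0518],"roll": 0,"grip": 0},
    {"dp": [-0.0054,0,0.0518],"roll": 0,"grip": 0},
    {"dp": [-0.0054,0,0.0518],"roll": 0,"grip": 0},
    {"dp": [0,0.055,0],"roll": 0,"grip": 0},
    {"dp": [0,0.055,0],"roll": 0,"grip": 0},
    {"dp": [0,0.055,0],"roll": 0,"grip": 0},
    {"dp": [0,0.055,0],"roll": 0,"grip": 0}
  ]
}}

```text
time_s: 12.65
ee_pos: [0.5837, 0.0764, 0.1549]
eef_rot: [-1.571, 0.002, -0.088]
force: [1.3, -0.1, 0.4]
grip_width: 0.0468
```

```bash
python3 - <<'E'
from h import *
to([.5854,.0763,.038],-.088)
b=imaging.camera("wrist")
for n,p in dict(r3=[.6203,.0732,.036],r2=[.6169,.1707,.036],r1=[.6136,.2691,.036]).items():print(n,(pix("wrist",p)).round(1))
g=cv2.inRange(cv2.cvtColor(b,cv2.COLOR_BGR2HSV),(0,0,170),(180,40,255))
n,l,s,c=cv2.connectedComponentsWithStats(g)
for i in range(1,n):
    if s[i][4]>150:print(s[i],c[i].round(1),ray("wrist",c[i],.036).round(4))
cv2.imwrite("pics/w5.png",cv2.resize(b,(800,600)))
E
```

```text
t 12.65 pos [0.5837 0.0764 0.1549] yaw -0.088 q [0.07 0.42 1.45 0.   1.27 0.16] F [ 1.3 -0.1  0.4] w 0.0468 
 roll 0.0 dp before turn [  1.7 116.9   0. ] after turn [  1.7 116.9   0. ]
r3 [294.4 185. ]
r2 [284.1  91.1]
r1 [271.8   1.4]
[ 229    0   79   43 1513] [268.7  22.8] [0.6081 0.2446 0.036 ]
[ 103   46   49  107 4265] [127.4  99.6] [0.4507 0.1828 0.036 ]
[ 241   54   80   80 2903] [280.1  94. ] [0.6127 0.168  0.036 ]
[ 258   72   45   45 1428] [280.1  95.4] [0.6125 0.1666 0.036 ]
[ 254  146   76   76 2445] [291.7 182.9] [0.6176 0.0757 0.036 ]
[390 197  33  36 902] [405.9 214.1] [0.7514 0.0275 0.036 ]
```

View pics/w5.png

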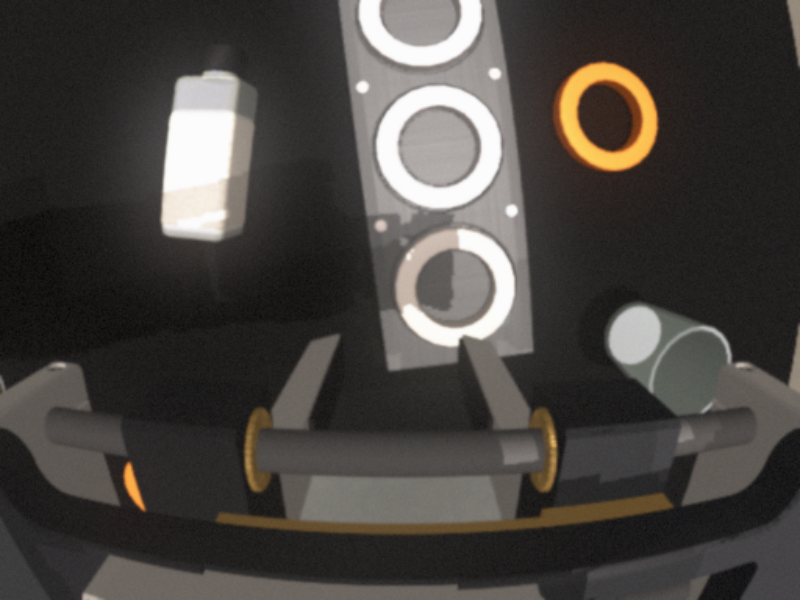

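The wrist view shows three white rings, the nearest at (456,286). The estimate moves by about 2 mm, to ring centre (0.6185, 0.075). I'll descend and pinch.

>>> {"method": "apply_moves", "body": {
  "deltas": [
    {"dp": [0,0.05,0.001],"roll": 0,"grip": 0},
    {"dp": [0,0.04,0],"roll": 0,"grip": 0},
    {"dp": [0,0.02,0],"roll": 0,"grip": 0},
    {"dp": [0,0.0065,0],"roll": 0,"grip": 0},
    {"dp": [0,0,0],"roll": 0,"grip": 1},
    {"dp": [0,0,0],"roll": 0,"grip": 1},
    {"dp": [0,0,0],"roll": 0,"grip": 1},
    {"dp": [0,0,0],"roll": 0,"grip": 1},
    {"dp": [0,0,0],"roll": 0,"grip": 1}
  ]
}}

```text
time_s: 13.82
ee_pos: [0.5851, 0.0775, 0.0419]
eef_rot: [-1.571, -0.0, -0.088]
force: [-1.0, 0.1, 0.5]
grip_width: 0.0018
```

>>> {"method": "apply_moves", "body": {
  "deltas": [
    {"dp": [0,0,0],"roll": 0,"grip": 0},
    {"dp": [0,0,0],"roll": 0,"grip": 0},
    {"dp": [0,0,0],"roll": 0,"grip": 0},
    {"dp": [0,0,0],"roll": 0,"grip": 0},
    {"dp": [0,0.002,0],"roll": 0,"grip": 0},
    {"dp": [0,0.002,0],"roll": 0,"grip": 0},
    {"dp": [0,0,0],"roll": 0,"grip": 0}
  ]
}}

```text
time_s: 14.7
ee_pos: [0.585, 0.0775, 0.0375]
eef_rot: [-1.571, 0.0, -0.088]
force: [-1.0, -0.2, -0.3]
grip_width: 0.0473
```

```bash
python3 - <<'E'
from h import *
to([.5836,.078,.038],-.088)
b=imaging.camera("wrist");a=imaging.camera("scene")
p=pix("scene",[.6,.077,.036]);print(p)
u,v=p.astype(int)
c=cv2.resize(b[100:280,136:376],(400,300),interpolation=cv2.INTER_CUBIC)
a=cv2.resize(a[v-30:v+30,u-40:u+40],(400,300),interpolation=cv2.INTER_CUBIC)
cv2.imwrite("pics/w6.png",np.hstack([c,a]))
E
```

```text
t 14.7 pos [0.585  0.0775 0.0375] yaw -0.088 q [ 0.07  0.56  1.55 -0.    1.04  0.16] F [-1.  -0.2 -0.3] w 0.0473 
 roll 0.0 dp before turn [-1.4 -0.5  0.4] after turn [-1.4 -0.5  0.4]
[257.57657078 224.76097271]
```

View pics/w6.png

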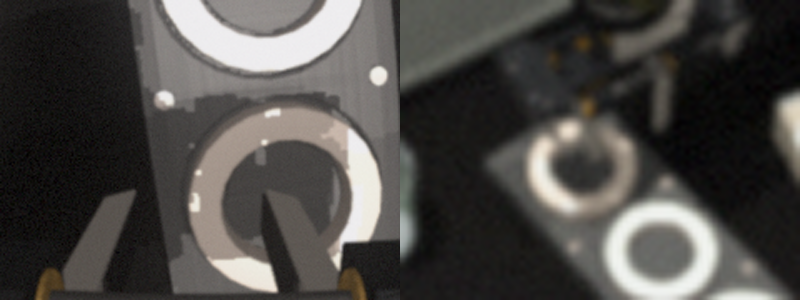

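Laterally the fingers straddle the rim: inner fingertip at (270,190), outer at (135,190), rim at 190–222. The first closing was too high, so I'll close again from 4 mm lower.

>>> {"method": "apply_moves", "body": {
  "deltas": [
    {"dp": [0,0.002,0],"roll": 0,"grip": 0},
    {"dp": [0,0,0],"roll": 0,"grip": 0}
  ]
}}

```text
time_s: 15.05
ee_pos: [0.585, 0.0775, 0.0356]
eef_rot: [-1.571, 0.0, -0.088]
force: [0.1, -0.5, -0.4]
grip_width: 0.0472
```

>>> {"method": "apply_moves", "body": {
  "deltas": [
    {"dp": [0,0.002,0],"roll": 0,"grip": 0},
    {"dp": [0,0,0],"roll": 0,"grip": 0}
  ]
}}

```text
time_s: 15.3
ee_pos: [0.585, 0.0775, 0.0336]
eef_rot: [-1.571, 0.0, -0.088]
force: [-0.7, 0.7, 0.2]
grip_width: 0.0468
```

>>> {"method": "apply_moves", "body": {
  "deltas": [
    {"dp": [0,0.002,0],"roll": 0,"grip": 0},
    {"dp": [0,0,0],"roll": 0,"grip": 0}
  ]
}}

```text
time_s: 15.55
ee_pos: [0.585, 0.0775, 0.0316]
eef_rot: [-1.571, 0.0, -0.088]
force: [0.9, -0.5, -0.0]
grip_width: 0.047
```

>>> {"method": "apply_moves", "body": {
  "deltas": [
    {"dp": [0,0.002,0],"roll": 0,"grip": 0},
    {"dp": [0,0,0],"roll": 0,"grip": 0}
  ]
}}

```text
time_s: 15.8
ee_pos: [0.585, 0.0775, 0.0296]
eef_rot: [-1.571, 0.0, -0.088]
force: [-1.0, -0.3, 0.0]
grip_width: 0.0468
```

>>> {"method": "apply_moves", "body": {
  "deltas": [
    {"dp": [0,0.002,0],"roll": 0,"grip": 0},
    {"dp": [0,0,0],"roll": 0,"grip": 0}
  ]
}}

```text
time_s: 16.05
ee_pos: [0.585, 0.0775, 0.0276]
eef_rot: [-1.571, 0.0, -0.088]
force: [1.1, -0.2, -0.1]
grip_width: 0.047
```

>>> {"method": "apply_moves", "body": {
  "deltas": [
    {"dp": [0,0.002,0],"roll": 0,"grip": 0},
    {"dp": [0,0,0],"roll": 0,"grip": 0}
  ]
}}

```text
time_s: 16.3
ee_pos: [0.585, 0.0775, 0.0255]
eef_rot: [-1.571, 0.0, -0.088]
force: [-0.0, -0.6, 1.3]
grip_width: 0.0469
```

Contact starts at TCP z ≈ 0.0255, so the fingertips in effect sit at the reported TCP height. I'll raise 1 mm and close.

>>> {"method": "apply_moves", "body": {
  "deltas": [
    {"dp": [0,-0.001,0],"roll": 0,"grip": 0},
    {"dp": [0,0,0],"roll": 0,"grip": 1},
    {"dp": [0,0,0],"roll": 0,"grip": 1},
    {"dp": [0,0,0],"roll": 0,"grip": 1},
    {"dp": [0,0,0],"roll": 0,"grip": 1},
    {"dp": [0,0,0],"roll": 0,"grip": 1},
    {"dp": [0,0,0],"roll": 0,"grip": 1}
  ]
}}

```text
time_s: 17.18
ee_pos: [0.5851, 0.0775, 0.0267]
eef_rot: [-1.571, 0.0, -0.088]
force: [-0.9, -0.1, -0.3]
grip_width: 0.0005
```

>>> {"method": "apply_moves", "body": {
  "deltas": [
    {"dp": [0,0,0],"roll": 0,"grip": 0},
    {"dp": [0,0,0],"roll": 0,"grip": 0},
    {"dp": [0,0,0],"roll": 0,"grip": 0},
    {"dp": [0,0,0],"roll": 0,"grip": 0},
    {"dp": [0,0.002,0],"roll": 0,"grip": 0},
    {"dp": [0,0.002,0],"roll": 0,"grip": 0},
    {"dp": [0,0,0],"roll": 0,"grip": 0}
  ]
}}

```text
time_s: 18.05
ee_pos: [0.5849, 0.0775, 0.0225]
eef_rot: [-1.571, 0.0, -0.088]
force: [0.1, 0.1, 0.1]
grip_width: 0.047
```

>>> {"method": "apply_moves", "body": {
  "deltas": [
    {"dp": [0,0.0015,0],"roll": 0,"grip": 0},
    {"dp": [0,0,0],"roll": 0,"grip": 0}
  ]
}}

```text
time_s: 18.3
ee_pos: [0.585, 0.0775, 0.0211]
eef_rot: [-1.571, 0.0, -0.088]
force: [0.5, 0.8, 0.6]
grip_width: 0.0471
```

>>> {"method": "apply_moves", "body": {
  "deltas": [
    {"dp": [0,0.0015,0],"roll": 0,"grip": 0},
    {"dp": [0,0,0],"roll": 0,"grip": 0}
  ]
}}

```text
time_s: 18.55
ee_pos: [0.585, 0.0775, 0.0196]
eef_rot: [-1.571, 0.0, -0.088]
force: [1.0, -0.5, 0.0]
grip_width: 0.047
```

>>> {"method": "apply_moves", "body": {
  "deltas": [
    {"dp": [0,0.0015,0],"roll": 0,"grip": 0},
    {"dp": [0,0,0],"roll": 0,"grip": 0}
  ]
}}

```text
time_s: 18.8
ee_pos: [0.585, 0.0775, 0.0181]
eef_rot: [-1.571, 0.0, -0.088]
force: [0.2, -0.3, 0.1]
grip_width: 0.0473
```

```bash
python3 - <<'E'
from h import *
o=ctrl.get_obs();print(o["ee_pos"],o["tau"].round(2))
a=imaging.camera("scene");b=imaging.camera("top");cv2.imwrite("pics/s7raw.png",a)
u,v=240,195
S=8
c=cv2.resize(a[v:v+50,u:u+50],None,fx=S,fy=S,interpolation=cv2.INTER_CUBIC)
for z,col in ((.007,(0,0,255)),(.027,(0,255,0)),(.047,(255,0,0))):
  for s in (-.0235,.0235):
    p=pix("scene",o["ee_pos"]+[s*.996,-s*.088,z-o["ee_pos"][2]]);print(z,s,p.round(1))
    cv2.circle(c,tuple(int(k) for k in (p-[u,v]+.5)*S),4,col,1)
cv2.imwrite("pics/s7.png",np.hstack([c,cv2.resize(imaging.camera("wrist")[100:280,136:316],(400,400))]))
E
```

```text
[0.58500663 0.07747274 0.0180944 ] [-0.000e+00 -6.288e+01 -2.964e+01  6.000e-02 -3.000e-02  0.000e+00]
0.007 -0.0235 [265.6 224.3]
0.007 0.0235 [255.7 229.4]
0.027 -0.0235 [265.7 221.6]
0.027 0.0235 [255.7 226.8]
0.047 -0.0235 [265.7 218.9]
0.047 0.0235 [255.6 224.1]
```

View pics/s7.png

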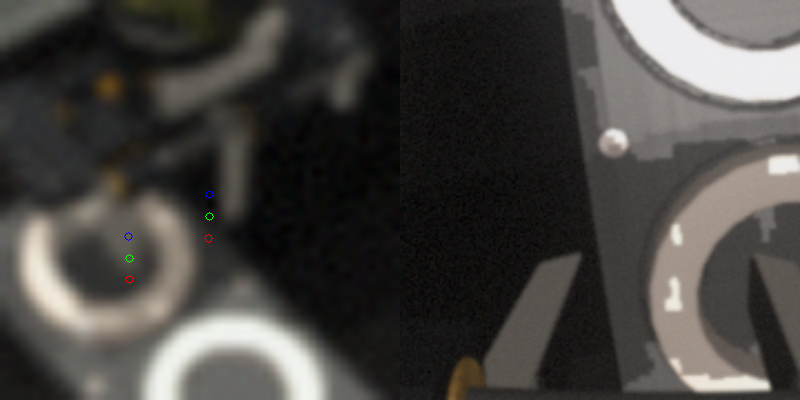

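>>> {"method": "apply_moves", "body": {
  "deltas": [
    {"dp": [0,0.003,0],"roll": 0,"grip": 0},
    {"dp": [0,0,0],"roll": 0,"grip": 0}
  ]
}}

```text
time_s: 19.2
ee_pos: [0.5849, 0.0775, 0.0149]
eef_rot: [-1.571, 0.0, -0.088]
force: [-0.1, -0.3, -0.6]
grip_width: 0.0471
```

>>> {"method": "apply_moves", "body": {
  "deltas": [
    {"dp": [0,0.003,0],"roll": 0,"grip": 0},
    {"dp": [0,0,0],"roll": 0,"grip": 0}
  ]
}}

```text
time_s: 19.45
ee_pos: [0.5853, 0.0775, 0.013]
eef_rot: [-1.571, -0.001, -0.088]
force: [-5.0, -0.1, 8.9]
grip_width: 0.047
```

```bash
python3 - <<'E'
from h import *
from scipy.optimize import least_squares
def tri(a,b):
    f=lambda p:np.r_[pix("scene",p)-a,pix("top",p)-b]
    r=least_squares(f,[.5,0,.1]);print(r.x.round(4),r.fun.round(1))
s=.64
c=lambda x,y:((x+.5)*s-.5,(y+.5)*s-.5)
tri(c(396,355),c(370,266)); tri(c(475,441),c(242,273))
tri(c(336,216),((327+.5)/5-.5+270,(275+.5)/5-.5+110))
tri(c(388,335),c(0,0)) if 0 else None
to([.5836,.073,.0267],-.088)
E
```

```text
[0.6204 0.0734 0.0344] [-0.4 -0.1 -0.2  0.3]
[0.6102 0.3678 0.0367] [-0.2 -0.  -0.2  0.2]
[ 0.5842 -0.2333  0.2631] [-1.1 -0.3 -0.6  0.7]
t 19.45 pos [0.5853 0.0775 0.013 ] yaw -0.088 q [ 0.07  0.59  1.56 -0.    0.99  0.16] F [-5.  -0.1  8.9] w 0.047 
 roll 0.0 dp before turn [ -1.3 -13.7  -4.7] after turn [ -1.3 -13.7  -4.7]
```

Contact comes at TCP z ≈ 0.0135, so the real fingertips are about 22 mm higher than stated, i.e. tip z ≈ TCP + 0.011. That also explains the misses at the bar and the ring. I'll grip 2 mm above contact and shift slightly in y.

>>> {"method": "apply_moves", "body": {
  "deltas": [
    {"dp": [-0.001,-0.0035,-0.003],"roll": 0,"grip": 0},
    {"dp": [0,0,0],"roll": 0,"grip": 0},
    {"dp": [0,0,0],"roll": 0,"grip": 1},
    {"dp": [0,0,0],"roll": 0,"grip": 1},
    {"dp": [0,0,0],"roll": 0,"grip": 1},
    {"dp": [0,0,0],"roll": 0,"grip": 1},
    {"dp": [0,0,0],"roll": 0,"grip": 1},
    {"dp": [0,0,0],"roll": 0,"grip": 1}
  ]
}}

```text
time_s: 20.45
ee_pos: [0.5841, 0.0747, 0.0159]
eef_rot: [-1.571, -0.001, -0.088]
force: [3.9, 1.6, -0.7]
grip_width: 0.0136
```

>>> {"method": "apply_moves", "body": {
  "deltas": [
    {"dp": [0,-0.01,0],"roll": 0,"grip": 1},
    {"dp": [0,-0.03,0],"roll": 0,"grip": 1},
    {"dp": [0,-0.045,0],"roll": 0,"grip": 1},
    {"dp": [0,-0.045,0],"roll": 0,"grip": 1},
    {"dp": [0,-0.045,0],"roll": 0,"grip": 1},
    {"dp": [0,-0.049,0],"roll": 0,"grip": 1},
    {"dp": [0,0,0],"roll": 0,"grip": 1}
  ]
}}

```text
time_s: 21.32
ee_pos: [0.5847, 0.0745, 0.2435]
eef_rot: [-1.57, -0.006, -0.088]
force: [-0.9, -1.4, -1.7]
grip_width: 0.0135
```

>>> {"method": "apply_moves", "body": {
  "deltas": [
    {"dp": [-0.022,0,-0.0515],"roll": 0,"grip": 1},
    {"dp": [-0.022,0,-0.0515],"roll": 0,"grip": 1},
    {"dp": [-0.022,0,-0.0515],"roll": 0,"grip": 1},
    {"dp": [-0.022,0,-0.0515],"roll": 0,"grip": 1},
    {"dp": [-0.022,0,-0.0515],"roll": 0,"grip": 1},
    {"dp": [-0.022,0,-0.0515],"roll": 0,"grip": 1},
    {"dp": [0,0,0],"roll": 0,"grip": 1},
    {"dp": [0,0,0],"roll": 0,"grip": 1}
  ]
}}

```text
time_s: 22.32
ee_pos: [0.425, -0.2212, 0.2389]
eef_rot: [-1.57, 0.001, -0.089]
force: [-0.1, -0.3, -0.4]
grip_width: 0.0134
```

```bash
python3 - <<'E'
from h import *
to([.4256,-.2213,.178],-.088)
b=imaging.camera("wrist");a=imaging.camera("scene")
c=cv2.resize(b[60:285,106:406],(400,300),interpolation=cv2.INTER_CUBIC)
a=cv2.resize(a[105:225,180:340],(400,300),interpolation=cv2.INTER_CUBIC)
cv2.imwrite("pics/w8.png",np.hstack([c,a]))
E
```

```text
t 22.32 pos [ 0.425  -0.2212  0.2389] yaw -0.089 q [-0.56  0.11  1.65  0.    1.39 -0.47] F [-0.1 -0.3 -0.4] w 0.0134 
 roll -0.001 dp before turn [ 0.6 60.9 -0. ] after turn [ 0.6 60.9 -0. ]
```

View pics/w8.png

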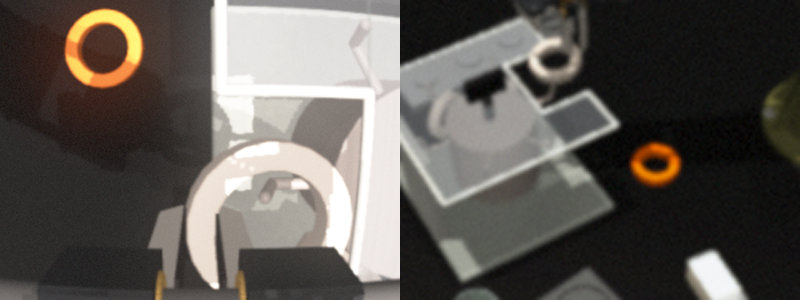

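The ring is held flat and the hook tip at crop (265,190) shows inside its hole, about centred. I'll lower it onto the seat.

>>> {"method": "apply_moves", "body": {
  "deltas": [
    {"dp": [0.0005,0.02,0],"roll": 0,"grip": 1},
    {"dp": [0,0.02,0],"roll": 0,"grip": 1},
    {"dp": [0,0.015,0],"roll": 0,"grip": 1},
    {"dp": [0,0.005,0],"roll": 0,"grip": 1},
    {"dp": [0,0.002,0],"roll": 0,"grip": 1},
    {"dp": [0,0,0],"roll": 0,"grip": 1}
  ]
}}

```text
time_s: 23.18
ee_pos: [0.4259, -0.2217, 0.1782]
eef_rot: [-1.571, -0.001, -0.088]
force: [0.3, 0.6, -0.8]
grip_width: 0.0137
```

>>> {"method": "apply_moves", "body": {
  "deltas": [
    {"dp": [0,0,0],"roll": 0,"grip": 0.3},
    {"dp": [0,0,0],"roll": 0,"grip": 0.3},
    {"dp": [0,0,0],"roll": 0,"grip": 0.3},
    {"dp": [0,0,0],"roll": 0,"grip": 0.3}
  ]
}}

```text
time_s: 23.68
ee_pos: [0.4257, -0.2217, 0.1778]
eef_rot: [-1.571, -0.0, -0.088]
force: [-0.0, -0.3, 0.2]
grip_width: 0.0331
```

```bash
python3 - <<'E'
from h import *
to([.4256,-.2213,.178],-.088)
b=imaging.camera("wrist");a=imaging.camera("scene")
c=cv2.resize(b[60:285,106:406],(400,300),interpolation=cv2.INTER_CUBIC)
a=cv2.resize(a[105:225,180:340],(400,300),interpolation=cv2.INTER_CUBIC)
cv2.imwrite("pics/w9.png",np.hstack([c,a]))
E
```

```text
t 23.68 pos [ 0.4257 -0.2217  0.1778] yaw -0.088 q [-0.56  0.16  1.73 -0.    1.25 -0.47] F [-0.  -0.3  0.2] w 0.0331 
 roll -0.0 dp before turn [-0.1 -0.2  0.4] after turn [-0.1 -0.2  0.4]
```

View pics/w9.png

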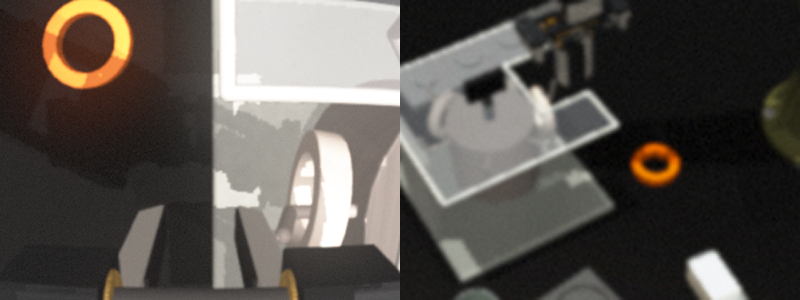

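Ring 1 hangs on hook 3: it shows vertical at crop (325,190), clear of the fingers. I have two views left, so later checks will be numeric. I'll store a reference picture, then raise and turn the carousel +60°.

```bash
python3 - <<'E'
from h import *
cv2.imwrite("pics/ref.png",imaging.camera("wrist"))
E
```

>>> {"method": "apply_moves", "body": {
  "deltas": [
    {"dp": [0,-0.05,0],"roll": 0,"grip": 0.3},
    {"dp": [0,-0.05,0],"roll": 0,"grip": 0.3},
    {"dp": [0,-0.05,0],"roll": 0,"grip": 0.3},
    {"dp": [0.0405,0,0],"roll": 0,"grip": 0.3},
    {"dp": [0.0405,0,0],"roll": 0,"grip": 0.3},
    {"dp": [0.0405,0,0],"roll": 0,"grip": 0.3},
    {"dp": [0.0405,0,0],"roll": 0,"grip": 0.3}
  ]
}}

```text
time_s: 24.7
ee_pos: [0.5883, -0.2359, 0.3276]
eef_rot: [-1.571, 0.0, -0.088]
force: [-0.2, -0.6, 1.2]
grip_width: 0.0331
```

>>> {"method": "apply_moves", "body": {
  "deltas": [
    {"dp": [0,0,0],"roll": 0.157,"grip": 0.2},
    {"dp": [0,0,0],"roll": 0.157,"grip": 0.2},
    {"dp": [0,0,0],"roll": 0.157,"grip": 0.2},
    {"dp": [0,0,0],"roll": 0.157,"grip": 0.2},
    {"dp": [0,0,0],"roll": 0.157,"grip": 0.2},
    {"dp": [0,0,0],"roll": 0.157,"grip": 0.2},
    {"dp": [0,0,0],"roll": 0.157,"grip": 0.2},
    {"dp": [0,0,0],"roll": 0.157,"grip": 0.2},
    {"dp": [0,0,0],"roll": 0.157,"grip": 0.2},
    {"dp": [0,0,0],"roll": 0.157,"grip": 0.2}
  ]
}}

```text
time_s: 25.95
ee_pos: [0.5871, -0.2359, 0.3276]
eef_rot: [-1.571, 0.0, -1.663]
force: [-0.2, 0.5, -0.7]
grip_width: 0.0376
```

```bash
python3 - <<'E'
from h import *
to([.587,-.2355,.244],-1.658)
E
```

```text
t 25.95 pos [ 0.5871 -0.2359  0.3276] yaw -1.663 q [-0.44  0.44  1.02  0.    1.68  1.22] F [-0.2  0.5 -0.7] w 0.0376 
 roll -0.005 dp before turn [-0.4 83.6 -0.1] after turn [-0.4 83.6 -0.1]
```

Now I'll descend and pinch, then turn by +1.047.

>>> {"method": "apply_moves", "body": {
  "deltas": [
    {"dp": [-0.0004,0.042,0],"roll": -0.005,"grip": 0.2},
    {"dp": [0,0.0415,0],"roll": 0,"grip": 0.2},
    {"dp": [0,0,0],"roll": 0,"grip": 0.2},
    {"dp": [0,0,0],"roll": 0,"grip": 1},
    {"dp": [0,0,0],"roll": 0,"grip": 1},
    {"dp": [0,0,0],"roll": 0,"grip": 1},
    {"dp": [0,0,0],"roll": 0,"grip": 1},
    {"dp": [0,0,0],"roll": 0,"grip": 1}
  ]
}}

```text
time_s: 26.95
ee_pos: [0.5875, -0.236, 0.2459]
eef_rot: [-1.568, -0.002, -1.653]
force: [-0.0, -2.5, 5.8]
grip_width: 0.0157
```

>>> {"method": "apply_moves", "body": {
  "deltas": [
    {"dp": [0,0,0],"roll": -0.0875,"grip": 1},
    {"dp": [0,0,0],"roll": -0.0875,"grip": 1},
    {"dp": [0,0,0],"roll": -0.0875,"grip": 1},
    {"dp": [0,0,0],"roll": -0.0875,"grip": 1},
    {"dp": [0,0,0],"roll": -0.0875,"grip": 1},
    {"dp": [0,0,0],"roll": -0.0875,"grip": 1}
  ]
}}

```text
time_s: 27.7
ee_pos: [0.5874, -0.2354, 0.2459]
eef_rot: [-1.569, -0.001, -1.125]
force: [-2.0, 2.7, 6.6]
grip_width: 0.016
```

>>> {"method": "apply_moves", "body": {
  "deltas": [
    {"dp": [0,0,0],"roll": -0.0875,"grip": 1},
    {"dp": [0,0,0],"roll": -0.0875,"grip": 1},
    {"dp": [0,0,0],"roll": -0.0875,"grip": 1},
    {"dp": [0,0,0],"roll": -0.0875,"grip": 1},
    {"dp": [0,0,0],"roll": -0.0875,"grip": 1},
    {"dp": [0,0,0],"roll": -0.085,"grip": 1},
    {"dp": [0,0,0],"roll": 0,"grip": 1},
    {"dp": [0,0,0],"roll": 0,"grip": 1}
  ]
}}

```text
time_s: 28.7
ee_pos: [0.587, -0.2349, 0.2458]
eef_rot: [-1.57, -0.0, -0.605]
force: [-6.6, 4.6, 8.9]
grip_width: 0.0159
```

```bash
python3 - <<'E'
from h import *
to([.587,-.2355,.244],-.611)
E
```

```text
t 28.7 pos [ 0.587  -0.2349  0.2458] yaw -0.605 q [-0.44  0.46  1.18  0.    1.5   0.17] F [-6.6  4.6  8.9] w 0.0159 
 roll 0.006 dp before turn [ 0.4  1.8 -0.5] after turn [ 0.4  1.8 -0.5]
```

>>> {"method": "apply_moves", "body": {
  "deltas": [
    {"dp": [0,0,0],"roll": 0.006,"grip": 1},
    {"dp": [0,0,0],"roll": 0,"grip": 0.2},
    {"dp": [0,0,0],"roll": 0,"grip": 0.2},
    {"dp": [0,0,0],"roll": 0,"grip": 0.2},
    {"dp": [0,-0.045,0],"roll": 0,"grip": 0.2},
    {"dp": [0,-0.045,0],"roll": 0,"grip": 0.2},
    {"dp": [0,0,0],"roll": -0.13,"grip": 0},
    {"dp": [0,0,0],"roll": -0.13,"grip": 0},
    {"dp": [0,0,0],"roll": -0.13,"grip": 0},
    {"dp": [0,0,0],"roll": -0.133,"grip": 0}
  ]
}}

```text
time_s: 29.95
ee_pos: [0.5871, -0.2355, 0.3341]
eef_rot: [-1.571, 0.0, -0.084]
force: [0.8, 0.3, 0.3]
grip_width: 0.0468
```

>>> {"method": "apply_moves", "body": {
  "deltas": [
    {"dp": [-0.006,0,0.0581],"roll": 0,"grip": 0},
    {"dp": [-0.006,0,0.0581],"roll": 0,"grip": 0},
    {"dp": [-0.006,0,0.0581],"roll": 0,"grip": 0},
    {"dp": [-0.006,0,0.0581],"roll": 0,"grip": 0},
    {"dp": [-0.006,0,0.0581],"roll": 0,"grip": 0},
    {"dp": [-0.006,0,0.0581],"roll": 0,"grip": 0},
    {"dp": [-0.006,0,0.0581],"roll": 0,"grip": 0},
    {"dp": [0,0.06,0],"roll": 0,"grip": 0},
    {"dp": [0,0.06,0],"roll": 0,"grip": 0},
    {"dp": [0,0.06,0],"roll": 0,"grip": 0}
  ]
}}

```text
time_s: 31.2
ee_pos: [0.5809, 0.1734, 0.1524]
eef_rot: [-1.571, -0.0, -0.088]
force: [1.4, 0.7, -0.7]
grip_width: 0.0469
```

```bash
python3 - <<'E'
from h import *
to([.5807,.174,.0155],-.088)
E
```

```text
t 31.2 pos [0.5809 0.1734 0.1524] yaw -0.088 q [ 0.23  0.46  1.4  -0.    1.28  0.32] F [ 1.4  0.7 -0.7] w 0.0469 
 roll -0.0 dp before turn [ -0.3 136.9   0.5] after turn [ -0.3 136.9   0.5]
```

>>> {"method": "apply_moves", "body": {
  "deltas": [
    {"dp": [0,0.05,0.0005],"roll": 0,"grip": 0},
    {"dp": [0,0.045,0],"roll": 0,"grip": 0},
    {"dp": [0,0.03,0],"roll": 0,"grip": 0},
    {"dp": [0,0.0105,0],"roll": 0,"grip": 0},
    {"dp": [0,0,0],"roll": 0,"grip": 0},
    {"dp": [0,0,0],"roll": 0,"grip": 1},
    {"dp": [0,0,0],"roll": 0,"grip": 1},
    {"dp": [0,0,0],"roll": 0,"grip": 1},
    {"dp": [0,0,0],"roll": 0,"grip": 1},
    {"dp": [0,0,0],"roll": 0,"grip": 1}
  ]
}}

```text
time_s: 32.45
ee_pos: [0.5815, 0.1739, 0.0192]
eef_rot: [-1.571, -0.001, -0.088]
force: [-0.9, 0.3, 4.9]
grip_width: 0.0133
```

>>> {"method": "apply_moves", "body": {
  "deltas": [
    {"dp": [0,-0.01,0],"roll": 0,"grip": 1},
    {"dp": [0,-0.03,0],"roll": 0,"grip": 1},
    {"dp": [0,-0.045,0],"roll": 0,"grip": 1},
    {"dp": [0,-0.045,0],"roll": 0,"grip": 1},
    {"dp": [0,-0.045,0],"roll": 0,"grip": 1},
    {"dp": [0,-0.049,0],"roll": 0,"grip": 1},
    {"dp": [0,0,0],"roll": 0,"grip": 1}
  ]
}}

```text
time_s: 33.33
ee_pos: [0.5822, 0.1741, 0.2472]
eef_rot: [-1.569, -0.007, -0.088]
force: [-0.4, 0.0, -1.6]
grip_width: 0.0134
```

>>> {"method": "apply_moves", "body": {
  "deltas": [
    {"dp": [-0.0172,0,-0.0582],"roll": 0,"grip": 1},
    {"dp": [-0.0172,0,-0.0582],"roll": 0,"grip": 1},
    {"dp": [-0.0172,0,-0.0582],"roll": 0,"grip": 1},
    {"dp": [-0.0172,0,-0.0582],"roll": 0,"grip": 1},
    {"dp": [-0.0172,0,-0.0582],"roll": 0,"grip": 1},
    {"dp": [-0.0172,0,-0.0582],"roll": 0,"grip": 1},
    {"dp": [-0.0172,0,-0.0582],"roll": 0,"grip": 1},
    {"dp": [0,0,0],"roll": 0,"grip": 1},
    {"dp": [0,0,0],"roll": 0,"grip": 1}
  ]
}}

```text
time_s: 34.45
ee_pos: [0.4251, -0.2209, 0.2422]
eef_rot: [-1.57, 0.001, -0.089]
force: [0.2, -0.2, -1.1]
grip_width: 0.013
```

```bash
python3 - <<'E'
from h import *
to([.4256,-.2213,.181],-.088)
b=imaging.camera("wrist");cv2.imwrite("pics/w10raw.png",b)
# ring: expected bright pixels; fit ellipse to bright mask around expected centre
o=ctrl.get_obs()["ee_pos"];c=o+[.0349,-.003,.0178]
print("ring c pred",pix("wrist",c).round(1),"hook tip pred",pix("wrist",[.587-.1225,-.2355+.0108,.206]).round(1))
import itertools
# sample brightness along the predicted ring mid-circle
t=np.linspace(0,2*np.pi,24,endpoint=False);g=cv2.cvtColor(b,cv2.COLOR_BGR2GRAY)
for r in (.022,.035,.047):print(r,[int(g[int(q[1]),int(q[0])]) if 0<=q[1]<384 else -1 for q in (pix("wrist",c+[r*np.cos(a),r*np.sin(a),0]) for a in t)])
E
```

```text
t 34.45 pos [ 0.4251 -0.2209  0.2422] yaw -0.089 q [-0.56  0.1   1.64  0.    1.4  -0.47] F [ 0.2 -0.2 -1.1] w 0.013 
 roll -0.001 dp before turn [ 0.5 61.2 -0.4] after turn [ 0.5 61.2 -0.4]
ring c pred [310.3 230.3] hook tip pred [303.8 207. ]
0.022 [167, 124, 116, 119, 244, 195, 135, 166, 165, 162, 151, 143, 138, 141, 138, 57, 53, 49, 49, 54, 53, 63, 141, 140]
0.035 [255, 255, 244, 230, 230, 232, 251, 233, 231, 230, 228, 227, 226, 225, 224, 52, 112, 49, 59, 46, 53, 60, 64, 255]
0.047 [234, 255, 191, 190, 125, 131, 172, 212, 165, 56, 48, 136, 138, 51, 59, 80, 97, 60, 62, 91, 55, 55, 241, 242]
```

The ring's mid-circle is bright all round, as predicted, so it is held flat. I'll lower it and release.

>>> {"method": "apply_moves", "body": {
  "deltas": [
    {"dp": [0.0005,0.02,0],"roll": 0,"grip": 1},
    {"dp": [0,0.02,0],"roll": 0,"grip": 1},
    {"dp": [0,0.015,0],"roll": 0,"grip": 1},
    {"dp": [0,0.005,0],"roll": 0,"grip": 1},
    {"dp": [0,0.002,0],"roll": 0,"grip": 1},
    {"dp": [0,0,0],"roll": 0,"grip": 1}
  ]
}}

```text
time_s: 35.25
ee_pos: [0.426, -0.2214, 0.1812]
eef_rot: [-1.571, -0.001, -0.088]
force: [0.5, 0.6, -0.4]
grip_width: 0.0129
```

>>> {"method": "apply_moves", "body": {
  "deltas": [
    {"dp": [0,0,0],"roll": 0,"grip": 0.3},
    {"dp": [0,0,0],"roll": 0,"grip": 0.3},
    {"dp": [0,0,0],"roll": 0,"grip": 0.3},
    {"dp": [0,0,0],"roll": 0,"grip": 0.3}
  ]
}}

```text
time_s: 35.75
ee_pos: [0.4258, -0.2214, 0.1808]
eef_rot: [-1.571, -0.0, -0.089]
force: [-0.5, -0.7, -0.2]
grip_width: 0.0326
```

```bash
cat > chk.py <<'E'
from h import *
to([.4257,-.2217,.1778],-.088)
b=imaging.camera("wrist");cv2.imwrite("pics/hang.png",b);r=cv2.imread("pics/ref.png")
roi=(slice(140,250),slice(310,380))
f=lambda i:cv2.cvtColor(i,cv2.COLOR_BGR2GRAY)[roi].astype(np.float32)
print("ncc",[round(float(cv2.matchTemplate(cv2.copyMakeBorder(f(b),12,12,12,12,cv2.BORDER_REPLICATE),f(r),cv2.TM_CCOEFF_NORMED).max()),3)])
for n,i in(("ref",r),("now",b)):
    m=(f(i)>205); ys,xs=np.nonzero(m);print(n,m.sum(),xs.mean().round(1),ys.mean().round(1))
E
python3 chk.py
```

```text
t 35.75 pos [ 0.4258 -0.2214  0.1808] yaw -0.089 q [-0.56  0.15  1.73  0.    1.26 -0.47] F [-0.5 -0.7 -0.2] w 0.0326 
 roll -0.001 dp before turn [-0.1  3.  -0.3] after turn [-0.1  3.  -0.3]
ncc [0.805]
ref 2443 40.9 63.5
now 2236 38.2 63.8
```

The picture matches the hung-ring reference (NCC 0.8, same bright area). Next turn.

>>> {"method": "apply_moves", "body": {
  "deltas": [
    {"dp": [0,-0.05,0],"roll": 0,"grip": 0.3},
    {"dp": [0,-0.05,0],"roll": 0,"grip": 0.3},
    {"dp": [0,-0.05,0],"roll": 0,"grip": 0.3},
    {"dp": [0.0405,0,0],"roll": 0,"grip": 0.2},
    {"dp": [0.0405,0,0],"roll": 0,"grip": 0.2},
    {"dp": [0.0405,0,0],"roll": 0,"grip": 0.2},
    {"dp": [0.0398,0,0],"roll": 0,"grip": 0.2}
  ]
}}

```text
time_s: 36.67
ee_pos: [0.5877, -0.2357, 0.3306]
eef_rot: [-1.571, 0.0, -0.089]
force: [-0.1, 0.4, -0.2]
grip_width: 0.0378
```

>>> {"method": "apply_moves", "body": {
  "deltas": [
    {"dp": [0,0,0],"roll": 0.131,"grip": 0.2},
    {"dp": [0,0,0],"roll": 0.131,"grip": 0.2},
    {"dp": [0,0,0],"roll": 0.131,"grip": 0.2},
    {"dp": [0,0,0],"roll": 0.13,"grip": 0.2},
    {"dp": [0,0,0],"roll": 0,"grip": 0.2}
  ]
}}

```text
time_s: 37.3
ee_pos: [0.5865, -0.2356, 0.3306]
eef_rot: [-1.571, 0.0, -0.611]
force: [0.1, -0.7, 0.7]
grip_width: 0.0374
```

```bash
python3 - <<'E'
from h import *
to([.587,-.2355,.247],-.611)
b=imaging.camera("wrist");g=cv2.cvtColor(b,cv2.COLOR_BGR2GRAY)
p=pix("wrist",[.587,-.2355,.277]);print(p.round(1),[int(v) for v in g[int(p[1])-10,int(p[0])-24:int(p[0])+25:2]])
E
```

```text
t 37.3 pos [ 0.5865 -0.2356  0.3306] yaw -0.611 q [-0.44  0.44  1.02  0.    1.68  0.17] F [ 0.1 -0.7  0.7] w 0.0374 
 roll 0.0 dp before turn [ 0.3 83.6  0.4] after turn [ 0.3 83.6  0.4]
[255.7 200.3] [192, 193, 191, 192, 191, 193, 192, 186, 108, 58, 57, 59, 60, 57, 59, 57, 55, 122, 188, 193, 195, 192, 195, 195, 195]
```

The bar is centred between the jaws. I'll pinch it and turn +1.047.

>>> {"method": "apply_moves", "body": {
  "deltas": [
    {"dp": [0.0003,0.042,0],"roll": 0,"grip": 0.2},
    {"dp": [0,0.041,0],"roll": 0,"grip": 0.2},
    {"dp": [0,0,0],"roll": 0,"grip": 0.2},
    {"dp": [0,0,0],"roll": 0,"grip": 1},
    {"dp": [0,0,0],"roll": 0,"grip": 1},
    {"dp": [0,0,0],"roll": 0,"grip": 1},
    {"dp": [0,0,0],"roll": 0,"grip": 1},
    {"dp": [0,0,0],"roll": 0,"grip": 1}
  ]
}}

```text
time_s: 38.35
ee_pos: [0.5865, -0.2356, 0.2494]
eef_rot: [-1.571, -0.001, -0.611]
force: [-5.8, 2.8, 6.3]
grip_width: 0.0159
```

>>> {"method": "apply_moves", "body": {
  "deltas": [
    {"dp": [0,0,0],"roll": -0.0875,"grip": 1},
    {"dp": [0,0,0],"roll": -0.0875,"grip": 1},
    {"dp": [0,0,0],"roll": -0.0875,"grip": 1},
    {"dp": [0,0,0],"roll": -0.0875,"grip": 1},
    {"dp": [0,0,0],"roll": -0.0875,"grip": 1},
    {"dp": [0,0,0],"roll": -0.0875,"grip": 1}
  ]
}}

```text
time_s: 39.1
ee_pos: [0.5863, -0.2355, 0.2494]
eef_rot: [-1.571, -0.0, -0.083]
force: [-7.9, 3.4, 6.5]
grip_width: 0.0156
```

>>> {"method": "apply_moves", "body": {
  "deltas": [
    {"dp": [0,0,0],"roll": -0.0875,"grip": 1},
    {"dp": [0,0,0],"roll": -0.0875,"grip": 1},
    {"dp": [0,0,0],"roll": -0.0875,"grip": 1},
    {"dp": [0,0,0],"roll": -0.0875,"grip": 1},
    {"dp": [0,0,0],"roll": -0.0875,"grip": 1},
    {"dp": [0,0,0],"roll": -0.085,"grip": 1},
    {"dp": [0,0,0],"roll": 0,"grip": 1},
    {"dp": [0,0,0],"roll": 0,"grip": 1}
  ]
}}

```text
time_s: 40.1
ee_pos: [0.5861, -0.2355, 0.2494]
eef_rot: [-1.571, 0.0, 0.437]
force: [-9.2, 3.8, 7.8]
grip_width: 0.0156
```

```bash
python3 - <<'E'
from h import *
to([.587,-.2355,.247],.436)
E
```

```text
t 40.1 pos [ 0.5861 -0.2355  0.2494] yaw 0.437 q [-0.44  0.46  1.18 -0.    1.51 -0.88] F [-9.2  3.8  7.8] w 0.0156 
 roll 0.001 dp before turn [ 0.8  2.4 -0.3] after turn [ 0.8  2.4 -0.3]
```

>>> {"method": "apply_moves", "body": {
  "deltas": [
    {"dp": [0,0,0],"roll": 0,"grip": 0.2},
    {"dp": [0,0,0],"roll": 0,"grip": 0.2},
    {"dp": [0,0,0],"roll": 0,"grip": 0.2},
    {"dp": [0,-0.045,0],"roll": 0,"grip": 0.2},
    {"dp": [0,-0.045,0],"roll": 0,"grip": 0.2},
    {"dp": [0,0,0],"roll": 0.131,"grip": 0},
    {"dp": [0,0,0],"roll": 0.131,"grip": 0},
    {"dp": [0,0,0],"roll": 0.131,"grip": 0},
    {"dp": [0,0,0],"roll": 0.132,"grip": 0}
  ]
}}

```text
time_s: 41.22
ee_pos: [0.5868, -0.2358, 0.3377]
eef_rot: [-1.571, -0.0, -0.093]
force: [-0.4, -0.0, -0.5]
grip_width: 0.0473
```

>>> {"method": "apply_moves", "body": {
  "deltas": [
    {"dp": [-0.006,0,0.0561],"roll": 0,"grip": 0},
    {"dp": [-0.006,0,0.0561],"roll": 0,"grip": 0},
    {"dp": [-0.006,0,0.0561],"roll": 0,"grip": 0},
    {"dp": [-0.006,0,0.0561],"roll": 0,"grip": 0},
    {"dp": [-0.006,0,0.0561],"roll": 0,"grip": 0},
    {"dp": [-0.006,0,0.0561],"roll": 0,"grip": 0},
    {"dp": [-0.006,0,0.0561],"roll": 0,"grip": 0},
    {"dp": [-0.006,0,0.0561],"roll": 0,"grip": 0},
    {"dp": [-0.006,0,0.0561],"roll": 0,"grip": 0}
  ]
}}

```text
time_s: 42.35
ee_pos: [0.5776, 0.2738, 0.3379]
eef_rot: [-1.571, -0.0, -0.089]
force: [0.5, -0.3, 1.4]
grip_width: 0.0471
```

>>> {"method": "apply_moves", "body": {
  "deltas": [
    {"dp": [0,0.06,0],"roll": 0,"grip": 0},
    {"dp": [0,0.06,0],"roll": 0,"grip": 0},
    {"dp": [0,0.06,0],"roll": 0,"grip": 0},
    {"dp": [0,0.06,0],"roll": 0,"grip": 0},
    {"dp": [0,0,0],"roll": 0,"grip": 0}
  ]
}}

```text
time_s: 42.98
ee_pos: [0.5758, 0.2711, 0.0939]
eef_rot: [-1.574, 0.007, -0.089]
force: [-0.0, -0.7, 0.5]
grip_width: 0.0473
```

```bash
python3 - <<'E'
from h import *
to([.5774,.2725,.0155],-.088)
E
```

```text
t 42.98 pos [0.5758 0.2711 0.0939] yaw -0.089 q [ 0.38  0.59  1.35 -0.    1.21  0.47] F [-0.  -0.7  0.5] w 0.0473 
 roll -0.001 dp before turn [ 1.4 78.4  1.5] after turn [ 1.4 78.4  1.5]
```

>>> {"method": "apply_moves", "body": {
  "deltas": [
    {"dp": [0,0.04,0],"roll": 0,"grip": 0},
    {"dp": [0,0.03,0],"roll": 0,"grip": 0},
    {"dp": [0,0.007,0],"roll": 0,"grip": 0},
    {"dp": [0,0,0],"roll": 0,"grip": 0},
    {"dp": [0,0,0],"roll": 0,"grip": 0}
  ]
}}

```text
time_s: 43.6
ee_pos: [0.5788, 0.2723, 0.0229]
eef_rot: [-1.569, -0.003, -0.089]
force: [-0.0, -0.6, -0.6]
grip_width: 0.0473
```

>>> {"method": "apply_moves", "body": {
  "deltas": [
    {"dp": [0,0,0],"roll": 0,"grip": 1},
    {"dp": [0,0,0],"roll": 0,"grip": 1},
    {"dp": [0,0,0],"roll": 0,"grip": 1},
    {"dp": [0,0,0],"roll": 0,"grip": 1},
    {"dp": [0,0,0],"roll": 0,"grip": 1},
    {"dp": [0,0,0],"roll": 0,"grip": 1}
  ]
}}

```text
time_s: 44.35
ee_pos: [0.5779, 0.2719, 0.0208]
eef_rot: [-1.571, -0.0, -0.089]
force: [-0.9, -0.4, 2.0]
grip_width: 0.0129
```

The grip is shallow, so I'll reopen and go 4.5 mm deeper.

>>> {"method": "apply_moves", "body": {
  "deltas": [
    {"dp": [0,0,0],"roll": 0,"grip": 0.4},
    {"dp": [0,0,0],"roll": 0,"grip": 0.4},
    {"dp": [0,0.0045,0],"roll": 0,"grip": 0.4},
    {"dp": [0,0,0],"roll": 0,"grip": 0.4},
    {"dp": [0,0,0],"roll": 0,"grip": 1},
    {"dp": [0,0,0],"roll": 0,"grip": 1},
    {"dp": [0,0,0],"roll": 0,"grip": 1},
    {"dp": [0,0,0],"roll": 0,"grip": 1}
  ]
}}

```text
time_s: 45.35
ee_pos: [0.5778, 0.2719, 0.0163]
eef_rot: [-1.571, -0.0, -0.089]
force: [-0.4, -0.6, 0.0]
grip_width: 0.0136
```

>>> {"method": "apply_moves", "body": {
  "deltas": [
    {"dp": [0,-0.01,0],"roll": 0,"grip": 1},
    {"dp": [0,-0.03,0],"roll": 0,"grip": 1},
    {"dp": [0,-0.045,0],"roll": 0,"grip": 1},
    {"dp": [0,-0.045,0],"roll": 0,"grip": 1},
    {"dp": [0,-0.045,0],"roll": 0,"grip": 1},
    {"dp": [0,-0.049,0],"roll": 0,"grip": 1},
    {"dp": [0,0,0],"roll": 0,"grip": 1}
  ]
}}

```text
time_s: 46.22
ee_pos: [0.5788, 0.2723, 0.2453]
eef_rot: [-1.567, -0.007, -0.089]
force: [-0.0, 0.0, -0.7]
grip_width: 0.0137
```

>>> {"method": "apply_moves", "body": {
  "deltas": [
    {"dp": [-0.012,0,-0.0561],"roll": 0,"grip": 1},
    {"dp": [-0.012,0,-0.0561],"roll": 0,"grip": 1},
    {"dp": [-0.012,0,-0.0561],"roll": 0,"grip": 1},
    {"dp": [-0.012,0,-0.0561],"roll": 0,"grip": 1},
    {"dp": [-0.012,0,-0.0561],"roll": 0,"grip": 1},
    {"dp": [-0.012,0,-0.0561],"roll": 0,"grip": 1},
    {"dp": [-0.012,0,-0.0561],"roll": 0,"grip": 1},
    {"dp": [-0.012,0,-0.0561],"roll": 0,"grip": 1},
    {"dp": [-0.012,0,-0.0561],"roll": 0,"grip": 1},
    {"dp": [0,0,0],"roll": 0,"grip": 1}
  ]
}}

```text
time_s: 47.48
ee_pos: [0.4238, -0.224, 0.2395]
eef_rot: [-1.571, 0.001, -0.094]
force: [0.1, 0.3, -0.4]
grip_width: 0.0135
```

```bash
cat > held.py <<'E'
from h import *
to([.4256,-.2213,.179],-.088)
b=imaging.camera("wrist")
o=ctrl.get_obs()["ee_pos"];c=o+[.0349,-.003,.0195]
t=np.linspace(0,2*np.pi,24,endpoint=False);g=cv2.cvtColor(b,cv2.COLOR_BGR2GRAY)
for r in (.022,.035,.047):print(r,[int(g[int(q[1]),int(q[0])]) if 0<=q[1]<384 else -1 for q in (pix("wrist",c+[r*np.cos(a),r*np.sin(a),0]) for a in t)])
E
python3 held.py
```

```text
t 47.48 pos [ 0.4238 -0.224   0.2395] yaw -0.094 q [-0.56  0.11  1.64 -0.    1.39 -0.47] F [ 0.1  0.3 -0.4] w 0.0135 
 roll -0.006 dp before turn [ 1.5 60.5  2.8] after turn [ 1.6 60.5  2.8]
0.022 [163, 162, 128, 135, 158, 162, 125, 158, 156, 155, 139, 136, 135, 134, 133, 50, 50, 48, 49, 50, 55, 53, 143, 138]
0.035 [255, 255, 223, 223, 223, 224, 255, 227, 227, 224, 222, 224, 221, 220, 219, 58, 102, 58, 54, 48, 51, 53, 63, 255]
0.047 [247, 252, 189, 146, 114, 117, 163, 164, 154, 55, 48, 130, 130, 50, 57, 83, 99, 61, 58, 83, 56, 54, 182, 253]
```

>>> {"method": "apply_moves", "body": {
  "deltas": [
    {"dp": [0,0,0],"roll": 0,"grip": 1},
    {"dp": [0,0,0],"roll": 0,"grip": 1}
  ]
}}

```text
time_s: 47.78
ee_pos: [0.4257, -0.2204, 0.2402]
eef_rot: [-1.571, 0.0, -0.087]
force: [-0.1, 0.4, -0.0]
grip_width: 0.0133
```

>>> {"method": "apply_moves", "body": {
  "deltas": [
    {"dp": [0,0.02,-0.0008],"roll": 0,"grip": 1},
    {"dp": [0,0.02,0],"roll": 0,"grip": 1},
    {"dp": [0,0.015,0],"roll": 0,"grip": 1},
    {"dp": [0,0.005,0],"roll": 0,"grip": 1},
    {"dp": [0,0.002,0],"roll": 0,"grip": 1},
    {"dp": [0,0,0],"roll": 0,"grip": 1}
  ]
}}

```text
time_s: 48.52
ee_pos: [0.4255, -0.2222, 0.1787]
eef_rot: [-1.571, -0.001, -0.089]
force: [0.7, 0.3, -0.9]
grip_width: 0.0136
```

>>> {"method": "apply_moves", "body": {
  "deltas": [
    {"dp": [0,0,0],"roll": 0,"grip": 0.3},
    {"dp": [0,0,0],"roll": 0,"grip": 0.3},
    {"dp": [0,0,0],"roll": 0,"grip": 0.3},
    {"dp": [0,0,0],"roll": 0,"grip": 0.3}
  ]
}}

```text
time_s: 49.02
ee_pos: [0.4253, -0.2222, 0.1783]
eef_rot: [-1.571, -0.0, -0.089]
force: [-0.1, 0.3, 0.2]
grip_width: 0.0328
```

```bash
cp pics/hang.png pics/hang2.png; python3 chk.py; cp pics/hang.png pics/hang3.png
```

```text
t 49.02 pos [ 0.4253 -0.2222  0.1783] yaw -0.089 q [-0.56  0.16  1.73 -0.    1.25 -0.47] F [-0.1  0.3  0.2] w 0.0328 
 roll -0.001 dp before turn [0.4 0.5 0.6] after turn [0.4 0.5 0.6]
ncc [0.932]
ref 2443 40.9 63.5
now 2401 41.0 62.1
```

Hung (NCC 0.93). Next is the last turn, to bring hook 0 into the gap.

>>> {"method": "apply_moves", "body": {
  "deltas": [
    {"dp": [0,-0.05,0],"roll": 0,"grip": 0.3},
    {"dp": [0,-0.05,0],"roll": 0,"grip": 0.3},
    {"dp": [0,-0.05,0],"roll": 0,"grip": 0.3},
    {"dp": [0.0405,0,0],"roll": 0,"grip": 0.2},
    {"dp": [0.0405,0,0],"roll": 0,"grip": 0.2},
    {"dp": [0.0405,0,0],"roll": 0,"grip": 0.2},
    {"dp": [0.0405,0,0],"roll": 0,"grip": 0.2}
  ]
}}

```text
time_s: 49.95
ee_pos: [0.5879, -0.2366, 0.3281]
eef_rot: [-1.571, 0.0, -0.089]
force: [-1.2, -0.5, 0.5]
grip_width: 0.0376
```

>>> {"method": "apply_moves", "body": {
  "deltas": [
    {"dp": [0,0,0],"roll": -0.131,"grip": 0.2},
    {"dp": [0,0,0],"roll": -0.131,"grip": 0.2},
    {"dp": [0,0,0],"roll": -0.131,"grip": 0.2},
    {"dp": [0,0,0],"roll": -0.132,"grip": 0.2},
    {"dp": [0,0,0],"roll": 0,"grip": 0.2}
  ]
}}

```text
time_s: 50.58
ee_pos: [0.5867, -0.2366, 0.3281]
eef_rot: [-1.571, 0.0, 0.435]
force: [0.0, -0.3, -0.1]
grip_width: 0.0375
```

```bash
python3 - <<'E'
from h import *
to([.587,-.2355,.247],.436)
b=imaging.camera("wrist");g=cv2.cvtColor(b,cv2.COLOR_BGR2GRAY)
p=pix("wrist",[.587,-.2355,.277]);print(p.round(1),[int(v) for v in g[int(p[1])-10,int(p[0])-24:int(p[0])+25:2]])
E
```

```text
t 50.58 pos [ 0.5867 -0.2366  0.3281] yaw 0.435 q [-0.44  0.44  1.02 -0.    1.68 -0.88] F [ 0.  -0.3 -0.1] w 0.0375 
 roll -0.001 dp before turn [ 0.8 81.1  0.9] after turn [ 0.8 81.1  0.9]
[256.2 199.7] [195, 194, 197, 196, 195, 195, 195, 162, 68, 57, 58, 63, 59, 61, 57, 59, 74, 170, 199, 198, 198, 199, 196, 197, 198]
```

>>> {"method": "apply_moves", "body": {
  "deltas": [
    {"dp": [0.0003,0.041,0.001],"roll": 0,"grip": 0.2},
    {"dp": [0,0.04,0],"roll": 0,"grip": 0.2},
    {"dp": [0,0,0],"roll": 0,"grip": 0.2},
    {"dp": [0,0,0],"roll": 0,"grip": 1},
    {"dp": [0,0,0],"roll": 0,"grip": 1},
    {"dp": [0,0,0],"roll": 0,"grip": 1},
    {"dp": [0,0,0],"roll": 0,"grip": 1},
    {"dp": [0,0,0],"roll": 0,"grip": 1}
  ]
}}

```text
time_s: 51.62
ee_pos: [0.5864, -0.2361, 0.2489]
eef_rot: [-1.572, -0.0, 0.436]
force: [-4.6, -1.7, 6.1]
grip_width: 0.0154
```

>>> {"method": "apply_moves", "body": {
  "deltas": [
    {"dp": [0,0,0],"roll": -0.0875,"grip": 1},
    {"dp": [0,0,0],"roll": -0.0875,"grip": 1},
    {"dp": [0,0,0],"roll": -0.0875,"grip": 1},
    {"dp": [0,0,0],"roll": -0.0875,"grip": 1},
    {"dp": [0,0,0],"roll": -0.0875,"grip": 1},
    {"dp": [0,0,0],"roll": -0.0875,"grip": 1}
  ]
}}

```text
time_s: 52.38
ee_pos: [0.5864, -0.236, 0.2489]
eef_rot: [-1.573, 0.0, 0.963]
force: [-4.0, -1.0, 6.0]
grip_width: 0.0156
```

>>> {"method": "apply_moves", "body": {
  "deltas": [
    {"dp": [0,0,0],"roll": -0.0875,"grip": 1},
    {"dp": [0,0,0],"roll": -0.0875,"grip": 1},
    {"dp": [0,0,0],"roll": -0.0875,"grip": 1},
    {"dp": [0,0,0],"roll": -0.0875,"grip": 1},
    {"dp": [0,0,0],"roll": -0.0875,"grip": 1},
    {"dp": [0,0,0],"roll": -0.086,"grip": 1},
    {"dp": [0,0,0],"roll": 0,"grip": 1},
    {"dp": [0,0,0],"roll": 0,"grip": 1}
  ]
}}

```text
time_s: 53.38
ee_pos: [0.5865, -0.2359, 0.2489]
eef_rot: [-1.572, 0.001, 1.484]
force: [-5.7, -0.8, 6.2]
grip_width: 0.0156
```

```bash
python3 - <<'E'
from h import *
to([.587,-.2355,.247],1.483)
E
```

```text
t 53.38 pos [ 0.5865 -0.2359  0.2489] yaw 1.484 q [-0.44  0.46  1.18 -0.    1.5  -1.92] F [-5.7 -0.8  6.2] w 0.0156 
 roll 0.001 dp before turn [ 0.5  1.9 -0.5] after turn [ 0.5  1.9 -0.5]
```

>>> {"method": "apply_moves", "body": {
  "deltas": [
    {"dp": [0,0,0],"roll": 0,"grip": 0.2},
    {"dp": [0,0,0],"roll": 0,"grip": 0.2},
    {"dp": [0,0,0],"roll": 0,"grip": 0.2},
    {"dp": [0,-0.045,0],"roll": 0,"grip": 0.2},
    {"dp": [0,-0.045,0],"roll": 0,"grip": 0.2},
    {"dp": [0,0,0],"roll": 0.157,"grip": 0},
    {"dp": [0,0,0],"roll": 0.157,"grip": 0},
    {"dp": [0,0,0],"roll": 0.157,"grip": 0},
    {"dp": [0,0,0],"roll": 0.157,"grip": 0},
    {"dp": [0,0,0],"roll": 0.157,"grip": 0}
  ]
}}

```text
time_s: 54.62
ee_pos: [0.5865, -0.2355, 0.3372]
eef_rot: [-1.571, -0.0, 0.694]
force: [-0.3, 0.6, -0.0]
grip_width: 0.0472
```

>>> {"method": "apply_moves", "body": {
  "deltas": [
    {"dp": [0,0,0],"roll": 0.157,"grip": 0},
    {"dp": [0,0,0],"roll": 0.157,"grip": 0},
    {"dp": [0,0,0],"roll": 0.157,"grip": 0},
    {"dp": [0,0,0],"roll": 0.157,"grip": 0},
    {"dp": [0,0,0],"roll": 0.159,"grip": 0},
    {"dp": [0,0,0],"roll": 0,"grip": 0}
  ]
}}

```text
time_s: 55.38
ee_pos: [0.5865, -0.2355, 0.3372]
eef_rot: [-1.571, 0.0, -0.087]
force: [0.7, 0.6, -0.5]
grip_width: 0.0468
```

>>> {"method": "apply_moves", "body": {
  "deltas": [
    {"dp": [-0.006,0,0.0548],"roll": 0,"grip": 0},
    {"dp": [-0.006,0,0.0548],"roll": 0,"grip": 0},
    {"dp": [-0.006,0,0.0548],"roll": 0,"grip": 0},
    {"dp": [-0.006,0,0.0548],"roll": 0,"grip": 0},
    {"dp": [-0.006,0,0.0548],"roll": 0,"grip": 0},
    {"dp": [-0.006,0,0.0548],"roll": 0,"grip": 0},
    {"dp": [-0.006,0,0.0548],"roll": 0,"grip": 0},
    {"dp": [-0.006,0,0.0548],"roll": 0,"grip": 0},
    {"dp": [-0.006,0,0.0548],"roll": 0,"grip": 0},
    {"dp": [-0.006,0,0.0548],"roll": 0,"grip": 0}
  ]
}}

```text
time_s: 56.62
ee_pos: [0.5743, 0.3174, 0.3373]
eef_rot: [-1.571, -0.0, -0.083]
force: [0.5, -0.7, 0.2]
grip_width: 0.0472
```

>>> {"method": "apply_moves", "body": {
  "deltas": [
    {"dp": [-0.006,0,0.0548],"roll": 0,"grip": 0},
    {"dp": [0,0.055,0],"roll": 0,"grip": 0},
    {"dp": [0,0.055,0],"roll": 0,"grip": 0},
    {"dp": [0,0.055,0],"roll": 0,"grip": 0},
    {"dp": [0,0.055,0],"roll": 0,"grip": 0},
    {"dp": [0,0,0],"roll": 0,"grip": 0},
    {"dp": [0,0,0],"roll": 0,"grip": 0}
  ]
}}

```text
time_s: 57.5
ee_pos: [0.5744, 0.3712, 0.1201]
eef_rot: [-1.569, -0.003, -0.086]
force: [-0.8, 0.6, 1.1]
grip_width: 0.047
```

```bash
python3 - <<'E'
from h import *
to([.5736,.3705,.016],-.088)
b=imaging.camera("wrist")
g=cv2.inRange(cv2.cvtColor(b,cv2.COLOR_BGR2HSV),(0,0,170),(180,40,255))
n,l,s,c=cv2.connectedComponentsWithStats(g)
for i in range(1,n):
    if s[i][4]>300:q=(s[i][0]+s[i][2]/2,s[i][1]+s[i][3]/2);print(s[i],ray("wrist",q,.036).round(4))
print(pix("wrist",[.6085,.368,.036]))
E
```

```text
t 57.5 pos [0.5744 0.3712 0.1201] yaw -0.086 q [0.52 0.66 1.17 0.   1.31 0.61] F [-0.8  0.6  1.1] w 0.047 
 roll 0.002 dp before turn [ -0.7 104.1  -0.8] after turn [ -0.7 104.1  -0.8]
[  0   0  17  23 322] [0.2892 0.6275 0.036 ]
[ 251  151   85   85 2794] [0.6114 0.3665 0.036 ]
[290.39203997 192.27383833]
```

>>> {"method": "apply_moves", "body": {
  "deltas": [
    {"dp": [0.001,0.05,-0.001],"roll": 0,"grip": 0},
    {"dp": [0,0.04,0],"roll": 0,"grip": 0},
    {"dp": [0,0.01,0],"roll": 0,"grip": 0},
    {"dp": [0,0,0],"roll": 0,"grip": 0},
    {"dp": [0,0,0],"roll": 0,"grip": 0},
    {"dp": [0,0,0],"roll": 0,"grip": 0}
  ]
}}

```text
time_s: 58.3
ee_pos: [0.575, 0.37, 0.0189]
eef_rot: [-1.569, -0.002, -0.087]
force: [-0.6, -0.0, 0.1]
grip_width: 0.0473
```

>>> {"method": "apply_moves", "body": {
  "deltas": [
    {"dp": [0,0.0025,0],"roll": 0,"grip": 0},
    {"dp": [0,0,0],"roll": 0,"grip": 0},
    {"dp": [0,0,0],"roll": 0,"grip": 1},
    {"dp": [0,0,0],"roll": 0,"grip": 1},
    {"dp": [0,0,0],"roll": 0,"grip": 1},
    {"dp": [0,0,0],"roll": 0,"grip": 1},
    {"dp": [0,0,0],"roll": 0,"grip": 1},
    {"dp": [0,0,0],"roll": 0,"grip": 1}
  ]
}}

```text
time_s: 59.3
ee_pos: [0.5743, 0.3696, 0.0148]
eef_rot: [-1.571, -0.0, -0.087]
force: [-0.2, 0.4, -0.4]
grip_width: 0.0136
```

>>> {"method": "apply_moves", "body": {
  "deltas": [
    {"dp": [0,-0.01,0],"roll": 0,"grip": 1},
    {"dp": [0,-0.03,0],"roll": 0,"grip": 1},
    {"dp": [0,-0.045,0],"roll": 0,"grip": 1},
    {"dp": [0,-0.045,0],"roll": 0,"grip": 1},
    {"dp": [0,-0.045,0],"roll": 0,"grip": 1},
    {"dp": [0,-0.05,0],"roll": 0,"grip": 1},
    {"dp": [0,0,0],"roll": 0,"grip": 1}
  ]
}}

```text
time_s: 60.18
ee_pos: [0.5753, 0.3702, 0.2452]
eef_rot: [-1.566, -0.007, -0.088]
force: [0.4, 0.2, -1.4]
grip_width: 0.0139
```

>>> {"method": "apply_moves", "body": {
  "deltas": [
    {"dp": [-0.00875,0,-0.0547],"roll": 0,"grip": 1},
    {"dp": [-0.00875,0,-0.0547],"roll": 0,"grip": 1},
    {"dp": [-0.00875,0,-0.0547],"roll": 0,"grip": 1},
    {"dp": [-0.00875,0,-0.0547],"roll": 0,"grip": 1},
    {"dp": [-0.00875,0,-0.0547],"roll": 0,"grip": 1},
    {"dp": [-0.00875,0,-0.0547],"roll": 0,"grip": 1},
    {"dp": [-0.00875,0,-0.0547],"roll": 0,"grip": 1},
    {"dp": [-0.00875,0,-0.0547],"roll": 0,"grip": 1},
    {"dp": [-0.00875,0,-0.0547],"roll": 0,"grip": 1},
    {"dp": [-0.00875,0,-0.0547],"roll": 0,"grip": 1}
  ]
}}

```text
time_s: 61.42
ee_pos: [0.4383, -0.1691, 0.2394]
eef_rot: [-1.571, 0.0, -0.087]
force: [1.5, 0.0, -1.4]
grip_width: 0.0137
```

>>> {"method": "apply_moves", "body": {
  "deltas": [
    {"dp": [-0.00875,0,-0.0547],"roll": 0,"grip": 1},
    {"dp": [0,0,0],"roll": 0,"grip": 1},
    {"dp": [0,0,0],"roll": 0,"grip": 1},
    {"dp": [0,0,0],"roll": 0,"grip": 1}
  ]
}}

```text
time_s: 61.92
ee_pos: [0.4261, -0.2204, 0.2397]
eef_rot: [-1.571, 0.0, -0.086]
force: [0.3, 0.2, -0.7]
grip_width: 0.0139
```

```bash
python3 held.py
```

```text
t 61.92 pos [ 0.4261 -0.2204  0.2397] yaw -0.086 q [-0.55  0.11  1.64  0.    1.39 -0.47] F [ 0.3  0.2 -0.7] w 0.0139 
 roll 0.002 dp before turn [-0.4 60.7 -1. ] after turn [-0.4 60.7 -1. ]
0.022 [162, 104, 105, 105, 247, 174, 125, 159, 175, 151, 138, 130, 132, 132, 127, 52, 52, 50, 50, 50, 52, 55, 135, 138]
0.035 [255, 254, 219, 219, 220, 221, 255, 223, 222, 223, 219, 218, 215, 215, 212, 50, 93, 53, 52, 45, 45, 52, 58, 255]
0.047 [222, 254, 166, 176, 113, 115, 161, 194, 155, 50, 45, 127, 127, 49, 55, 82, 95, 56, 54, 75, 54, 52, 249, 235]
```

>>> {"method": "apply_moves", "body": {
  "deltas": [
    {"dp": [-0.0004,0.02,-0.001],"roll": 0,"grip": 1},
    {"dp": [0,0.02,0],"roll": 0,"grip": 1},
    {"dp": [0,0.015,0],"roll": 0,"grip": 1},
    {"dp": [0,0.005,0],"roll": 0,"grip": 1},
    {"dp": [0,0.002,0],"roll": 0,"grip": 1},
    {"dp": [0,0,0],"roll": 0,"grip": 1}
  ]
}}

```text
time_s: 62.72
ee_pos: [0.4256, -0.2224, 0.1782]
eef_rot: [-1.571, -0.001, -0.087]
force: [0.1, -0.3, -0.4]
grip_width: 0.014
```

>>> {"method": "apply_moves", "body": {
  "deltas": [
    {"dp": [0,0,0],"roll": 0,"grip": 0.3},
    {"dp": [0,0,0],"roll": 0,"grip": 0.3},
    {"dp": [0,0,0],"roll": 0,"grip": 0.3},
    {"dp": [0,0,0],"roll": 0,"grip": 0.3}
  ]
}}

```text
time_s: 63.22
ee_pos: [0.4254, -0.2223, 0.1778]
eef_rot: [-1.571, -0.0, -0.087]
force: [0.0, -0.1, 0.1]
grip_width: 0.0325
```

```bash
python3 chk.py
```

```text
t 63.23 pos [ 0.4254 -0.2223  0.1778] yaw -0.087 q [-0.56  0.16  1.73 -0.    1.25 -0.47] F [ 0.  -0.1  0.1] w 0.0325 
 roll 0.001 dp before turn [ 0.2 -0.   0.7] after turn [ 0.2 -0.   0.7]
ncc [0.892]
ref 2443 40.9 63.5
now 2292 41.6 62.2
```

All four rings are placed. I'll raise, move over the bottle and look again.

>>> {"method": "apply_moves", "body": {
  "deltas": [
    {"dp": [0,-0.05,0],"roll": 0,"grip": 0.3},
    {"dp": [0,-0.05,0],"roll": 0,"grip": 0.3},
    {"dp": [0,-0.05,0],"roll": 0,"grip": 0.3},
    {"dp": [0,0,0.06],"roll": 0,"grip": -0.6},
    {"dp": [0,0,0.06],"roll": 0,"grip": -0.6},
    {"dp": [0,0,0.06],"roll": 0,"grip": -0.6},
    {"dp": [0,0,0.06],"roll": 0,"grip": -0.6},
    {"dp": [0,0,0.06],"roll": 0,"grip": -0.6},
    {"dp": [0,0,0.04],"roll": 0,"grip": -0.6},
    {"dp": [0,0,0],"roll": 0,"grip": -0.6}
  ]
}}

```text
time_s: 64.53
ee_pos: [0.4549, 0.1184, 0.3275]
eef_rot: [-1.571, 0.001, -0.084]
force: [0.3, 0.4, -0.2]
grip_width: 0.0748
```

```bash
python3 - <<'E'
from h import *
to([.455,.14,.33],-.088)
b=imaging.camera("wrist");a=imaging.camera("scene");cv2.imwrite("pics/w12.png",b);cv2.imwrite("pics/s12.png",a)
for n,p in dict(base=(.4405,.1258,.025),cap=(.4711,.2612,.025)).items():print(n,pix("wrist",p).round(1),pix("scene",p).round(1))
c=cv2.resize(b[0:240,96:416],(400,300),interpolation=cv2.INTER_CUBIC)
a=cv2.resize(a[105:225,180:340],(400,300),interpolation=cv2.INTER_CUBIC)
cv2.imwrite("pics/v15.png",np.hstack([cv2.resize(c,(400,300)),a]))
E
```

```text
t 64.53 pos [0.4549 0.1184 0.3275] yaw -0.084 q [0.18 0.05 1.51 0.   1.59 0.26] F [ 0.3  0.4 -0.2] w 0.0748 
 roll 0.004 dp before turn [-1.7 -2.5 21.6] after turn [-1.8 -2.5 21.6]
base [246.4 155.5] [296.1 214.7]
cap [257.6  73.3] [312.7 242. ]
```

View pics/v15.png

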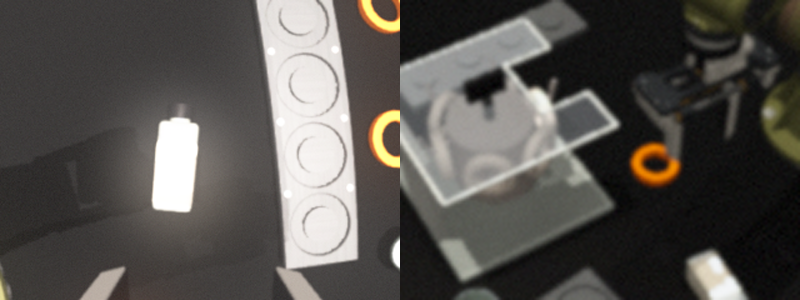

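The mould is empty and the rings hang on the carousel. The bottle, with base at crop (172,210) and cap end at (182,104), has been knocked from where I first saw it. I'll re-measure it.

```bash
python3 - <<'E'
from h import *
i=imaging.camera_info("wrist")
R=lambda n,p,z:print(n,ray("wrist",(p[0]*.8+96,p[1]*.8),z,i).round(4))
for n,p,z in (("sL",(161,122),.05),("sR",(198,124),.05),("bL",(153,209),.05),("bR",(190,212),.05),("cap",(182,104),.025)):R(n,p,z)
b=cv2.imread("pics/w12.png");m=cv2.inRange(cv2.cvtColor(b,cv2.COLOR_BGR2GRAY),180,255)
n,l,s,c=cv2.connectedComponentsWithStats(m)
for k in range(1,n):
    if 205<c[k][0]<265 and s[k][4]>500:
        r=cv2.minAreaRect(np.argwhere(l==k)[:,::-1].astype(np.float32));print(s[k],r)
        for q in cv2.boxPoints(r):print(q.round(1),ray("wrist",q,.05,i).round(4))
E
```

```text
sL [0.4163 0.2235 0.05  ]
sR [0.4621 0.2165 0.05  ]
bL [0.3951 0.1141 0.05  ]
bR [0.4421 0.1059 0.05  ]
cap [0.4436 0.2469 0.025 ]
[ 218   94   37   76 2372] ((235.8114776611328, 131.07376098632812), (33.86036682128906, 75.14466094970703), 5.19442892074585)
[215.5 167. ] [0.3905 0.115  0.05  ]
[222.4  92.1] [0.4133 0.2327 0.05  ]
[256.1  95.2] [0.4653 0.2226 0.05  ]
[249.3 170. ] [0.4441 0.1051 0.05  ]
```

>>> {"method": "apply_moves", "body": {
  "deltas": [
    {"dp": [0,0,0],"roll": 0.101,"grip": -0.6},
    {"dp": [-0.017,0,0.0425],"roll": 0,"grip": -0.6},
    {"dp": [-0.017,0,0.0425],"roll": 0,"grip": -0.6},
    {"dp": [0,0.05,0],"roll": 0,"grip": -0.6},
    {"dp": [0,0.05,0],"roll": 0,"grip": -0.6},
    {"dp": [0,0.05,0],"roll": 0,"grip": -0.6},
    {"dp": [0,0.05,0],"roll": 0,"grip": -0.6},
    {"dp": [0,0,0],"roll": 0,"grip": -0.6},
    {"dp": [0,0,0],"roll": 0,"grip": -0.6}
  ]
}}

```text
time_s: 65.75
ee_pos: [0.4387, 0.206, 0.1298]
eef_rot: [-1.57, -0.002, -0.189]
force: [-1.1, -0.0, 0.0]
grip_width: 0.0753
```

```bash
python3 - <<'E'
from h import *
to([.437,.2083,.001],-.185)
b=imaging.camera("wrist");g=cv2.cvtColor(b,cv2.COLOR_BGR2GRAY);i=imaging.camera_info("wrist")
m=cv2.inRange(g,165,255);n,l,s,c=cv2.connectedComponentsWithStats(m)
for k in range(1,n):
    if s[k][4]>800:
        r=cv2.minAreaRect(np.argwhere(l==k)[:,::-1].astype(np.float32));print(s[k],r[2])
        for q in cv2.boxPoints(r):print(q.round(1),ray("wrist",q,.05,i).round(4))
E
```

```text
t 65.75 pos [0.4387 0.206  0.1298] yaw -0.189 q [ 0.36  0.22  1.78 -0.    1.14  0.55] F [-1.1 -0.   0. ] w 0.0753 
 roll -0.004 dp before turn [ -2.1 128.8   2. ] after turn [ -2.1 128.8   2. ]
[  333     0   121   266 19332] 79.89070129394531
[3.327e+02 1.000e-01] [0.5469 0.3774 0.05  ]
[423.9 -16.2] [0.6584 0.3969 0.05  ]
[471.1 248.8] [0.6889 0.0846 0.05  ]
[379.9 265. ] [0.5576 0.1003 0.05  ]
[ 470  122   42   64 1274] 90.0
[470. 122.] [0.6858 0.24   0.05  ]
[511. 122.] [0.7601 0.2338 0.05  ]
[511. 185.] [0.7581 0.1544 0.05  ]
[470. 185.] [0.6814 0.1685 0.05  ]
[ 224  166   54  112 5631] 90.0
[224. 166.] [0.4156 0.237  0.05  ]
[277. 166.] [0.4637 0.2277 0.05  ]
[277. 277.] [0.4443 0.113  0.05  ]
[224. 277.] [0.3898 0.1234 0.05  ]
[ 138  215   57   57 1077] 36.869895935058594
[137.4 269.5] [0.2962 0.1458 0.05  ]
[183.9 207.4] [0.3683 0.2051 0.05  ]
[199.  218.7] [0.3802 0.1912 0.05  ]
[152.4 280.8] [0.3094 0.1298 0.05  ]
[ 318  215   57   57 1096] 52.12501525878906
[311.8 219.8] [0.4883 0.1691 0.05  ]
[327.2 207.8] [0.5051 0.1782 0.05  ]
[375.  269.2] [0.5516 0.0965 0.05  ]
[359.5 281.3] [0.5329 0.0858 0.05  ]
[ 312  277   86   24 1262] 84.87181091308594
[311.6 284. ] [0.4792 0.0961 0.05  ]
[396.9 276.4] [0.579  0.0791 0.05  ]
[398.4 294.1] [0.5819 0.0528 0.05  ]
[313.1 301.8] [0.4785 0.0721 0.05  ]
[  53  356  294   28 3739] -0.0
[ 53. 383.] [ 0.0225 -0.0669  0.05  ]
[ 53. 356.] [0.0749 0.0052 0.05  ]
[346. 356.] [ 0.5129 -0.0295  0.05  ]
[346. 383.] [ 0.5122 -0.0896  0.05  ]
```

>>> {"method": "apply_moves", "body": {
  "deltas": [
    {"dp": [-0.0035,0.045,0.002],"roll": -0.004,"grip": -0.6},
    {"dp": [0,0.045,0],"roll": 0,"grip": -0.6},
    {"dp": [0,0.025,0],"roll": 0,"grip": -0.6},
    {"dp": [0,0.009,0],"roll": 0,"grip": -0.6},
    {"dp": [0,0,0],"roll": 0,"grip": -0.6},
    {"dp": [0,0,0],"roll": 0,"grip": 0.5},
    {"dp": [0,0,0],"roll": 0,"grip": 0.5},
    {"dp": [0,0,0],"roll": 0,"grip": 0.5}
  ],
  "newtons": 7
}}

```text
time_s: 66.8
ee_pos: [0.4348, 0.209, 0.0043]
eef_rot: [-1.57, -0.001, -0.185]
force: [0.1, 0.4, 5.5]
grip_width: 0.0499
```

>>> {"method": "apply_moves", "body": {
  "deltas": [
    {"dp": [0,0,0],"roll": 0,"grip": 0.5},
    {"dp": [0,0,0],"roll": 0,"grip": 0.5},
    {"dp": [0,0,0],"roll": 0,"grip": 0.5}
  ]
}}

```text
time_s: 67.18
ee_pos: [0.4348, 0.209, 0.0043]
eef_rot: [-1.57, -0.001, -0.185]
force: [-1.7, -0.2, 6.0]
grip_width: 0.0501
```

The grip is at 50 mm as expected. I'll swing it upright along an arc about its base edge.

>>> {"method": "apply_moves", "body": {
  "deltas": [
    {"dp": [0,-0.0135,-0.004],"roll": 0,"grip": 0.5},
    {"dp": [0,-0.0125,-0.006],"roll": 0,"grip": 0.5},
    {"dp": [0,-0.0112,-0.0075],"roll": 0,"grip": 0.5},
    {"dp": [0,-0.0105,-0.0085],"roll": 0,"grip": 0.5},
    {"dp": [0,-0.009,-0.01],"roll": 0,"grip": 0.5},
    {"dp": [0,-0.0077,-0.0111],"roll": 0,"grip": 0.5},
    {"dp": [0,0,0],"roll": 0,"grip": 0.5}
  ]
}}

```text
time_s: 68.05
ee_pos: [0.4261, 0.1619, 0.0687]
eef_rot: [-1.57, -0.001, -0.186]
force: [-0.4, 0.2, -3.0]
grip_width: 0.0499
```

```bash
python3 - <<'E'
from h import *
to([.43,.2,.07],-.185)
a=imaging.camera("scene")
u,v=pix("scene",ctrl.get_obs()["ee_pos"]).astype(int)
a=cv2.resize(a[v-50:v+40,u-60:u+60],(800,600),interpolation=cv2.INTER_CUBIC)
cv2.imwrite("pics/v16.png",a)
E
```

```text
t 68.05 pos [0.4261 0.1619 0.0687] yaw -0.186 q [0.28 0.25 1.91 0.   0.99 0.47] F [-0.4  0.2 -3. ] w 0.0499 
 roll -0.001 dp before turn [-3.2 -1.3 38.2] after turn [-3.2 -1.3 38.2]
```

>>> {"method": "apply_moves", "body": {
  "deltas": [
    {"dp": [0,-0.006,-0.012],"roll": 0,"grip": 0.5},
    {"dp": [0,-0.0047,-0.0127],"roll": 0,"grip": 0.5},
    {"dp": [0,-0.003,-0.0132],"roll": 0,"grip": 0.5},
    {"dp": [0,-0.001,-0.0134],"roll": 0,"grip": 0.5},
    {"dp": [0,0,-0.0134],"roll": 0,"grip": 0.5},
    {"dp": [0,0,-0.0133],"roll": 0,"grip": 0.5},
    {"dp": [0,0,0],"roll": 0,"grip": 0.5},
    {"dp": [0,0,0],"roll": 0,"grip": 0.5}
  ]
}}

```text
time_s: 69.1
ee_pos: [0.4117, 0.086, 0.0829]
eef_rot: [-1.571, -0.0, -0.185]
force: [0.5, -0.4, -2.4]
grip_width: 0.0498
```

```bash
python3 - <<'E'
from h import *
to([.43,.2,.0795],-.185)
a=imaging.camera("scene");b=imaging.camera("wrist")
u,v=pix("scene",ctrl.get_obs()["ee_pos"]).astype(int)
a=cv2.resize(a[v-45:v+45,u-60:u+60],(400,300),interpolation=cv2.INTER_CUBIC)
cv2.imwrite("pics/v16.png",np.hstack([a,cv2.resize(b[60:330,80:440],(400,300))]))
E
```

```text
t 69.1 pos [0.4117 0.086  0.0829] yaw -0.185 q [0.12 0.15 1.99 0.   1.   0.3 ] F [ 0.5 -0.4 -2.4] w 0.0498 
 roll 0.0 dp before turn [ -3.    3.4 115.5] after turn [ -3.    3.4 115.5]
```

View pics/v16.png

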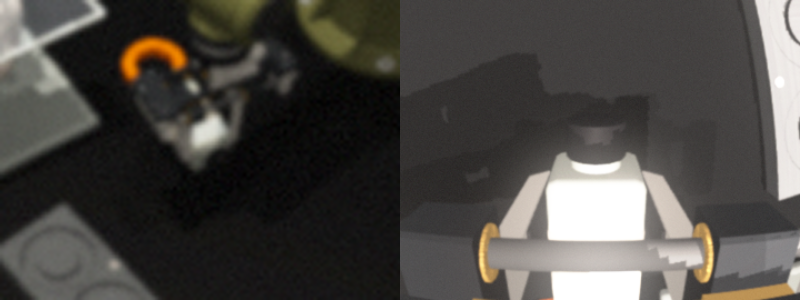

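The wrist view shows the cap at (597,130), still ahead of the pads: the bottle has been lifted but has not swung fully. I'll estimate its tilt.

```bash
cat > tilt.py <<'E'
from h import *
o=ctrl.get_obs();e=o["ee_pos"];y=o["eef_rot"][2]
b=imaging.camera("wrist");g=cv2.cvtColor(b,cv2.COLOR_BGR2GRAY);cv2.imwrite("pics/t.png",b)
d=np.array([-np.sin(y),np.cos(y),0]);z=np.array([0,0,1.])
print("pos",e.round(4),"F",o["force"].round(1),"w",o["grip_width"].round(4))
for f in (0,15,30,45,60,75,90):
    a=np.radians(f);ax=np.cos(a)*d+np.sin(a)*z;Q=e+[0,0,-.001]
    print(f,"cap end",pix("wrist",Q+.042*ax).round(0),"shoulder",pix("wrist",Q+.017*ax+.025*(np.cos(a)*z-np.sin(a)*d)).round(0))
for c in (248,256,264):print(c,[int(v) for v in g[130:300:5,c]])
E
python3 tilt.py
```

```text
Traceback (most recent call last):
  File "tilt.py", line 5, in <module>
    print("pos",e.round(4),"F",o["force"].round(1),"w",o["grip_width"].round(4))
                                                       ^^^^^^^^^^^^^^^^^^^^^
AttributeError: 'float' object has no attribute 'round'
```

```bash
sed -i 's/o\["grip_width"\].round(4)/round(o["grip_width"],4)/' tilt.py; python3 tilt.py
```

```text
pos [0.4117 0.0862 0.0828] F [ 0.2 -0.4 -2.6] w 0.0504
0 cap end [255. 160.] shoulder [255. 208.]
15 cap end [255. 165.] shoulder [255. 221.]
30 cap end [255. 174.] shoulder [255. 235.]
45 cap end [255. 189.] shoulder [255. 246.]
60 cap end [255. 207.] shoulder [255. 256.]
75 cap end [255. 227.] shoulder [255. 262.]
90 cap end [255. 246.] shoulder [255. 265.]
248 [65, 66, 66, 51, 51, 49, 46, 48, 55, 81, 89, 97, 81, 89, 94, 102, 254, 251, 207, 254, 255, 255, 255, 255, 255, 255, 255, 255, 255, 255, 177, 186, 188, 196]
256 [65, 67, 65, 61, 48, 47, 47, 47, 54, 98, 105, 104, 84, 91, 99, 104, 254, 254, 206, 254, 255, 255, 255, 255, 255, 255, 255, 255, 255, 255, 175, 187, 195, 196]
264 [70, 68, 65, 62, 44, 49, 46, 50, 55, 89, 94, 97, 80, 90, 97, 104, 254, 252, 208, 254, 255, 255, 255, 255, 255, 255, 255, 255, 255, 254, 180, 186, 192, 194]
```

The bottle is still almost horizontal because the pads hold it from rotating. I'll slacken to the minimum grip and let it swing about the pads.

>>> {"method": "apply_moves", "body": {
  "deltas": [
    {"dp": [0,0,0],"roll": 0,"grip": 0.5},
    {"dp": [0,0,0],"roll": 0,"grip": 0.5},
    {"dp": [0,0,0],"roll": 0,"grip": 0.5},
    {"dp": [0,0,0],"roll": 0,"grip": 0.5}
  ],
  "newtons": 3
}}

```text
time_s: 69.8
ee_pos: [0.4117, 0.0859, 0.083]
eef_rot: [-1.571, -0.0, -0.184]
force: [-0.6, 0.5, 0.0]
grip_width: 0.05
```

```bash
python3 tilt.py
```

```text
pos [0.4117 0.0859 0.083 ] F [-0.6  0.5  0. ] w 0.05
0 cap end [255. 160.] shoulder [255. 208.]
15 cap end [255. 165.] shoulder [255. 221.]
30 cap end [255. 174.] shoulder [255. 235.]
45 cap end [255. 189.] shoulder [255. 246.]
60 cap end [255. 207.] shoulder [255. 256.]
75 cap end [255. 227.] shoulder [255. 262.]
90 cap end [255. 246.] shoulder [255. 265.]
248 [69, 73, 74, 72, 64, 66, 70, 69, 72, 134, 102, 105, 102, 103, 107, 114, 120, 124, 130, 129, 133, 152, 255, 255, 255, 255, 134, 126, 121, 119, 141, 153, 159, 161]
256 [71, 73, 72, 76, 63, 63, 68, 71, 73, 97, 98, 106, 109, 114, 111, 113, 118, 125, 127, 134, 137, 137, 255, 255, 255, 255, 134, 127, 125, 123, 142, 152, 158, 160]
264 [71, 73, 71, 76, 62, 66, 67, 69, 77, 138, 101, 104, 110, 106, 109, 111, 121, 125, 125, 132, 135, 157, 255, 255, 255, 255, 133, 125, 125, 125, 143, 154, 159, 160]
```

It swung to about 60–70° and its base edge now rests on the bench. I'll raise slightly so it can finish.

>>> {"method": "apply_moves", "body": {
  "deltas": [
    {"dp": [0,-0.004,0],"roll": 0,"grip": 0.5},
    {"dp": [0,-0.004,0],"roll": 0,"grip": 0.5},
    {"dp": [0,0,0],"roll": 0,"grip": 0.5},
    {"dp": [0,0,0],"roll": 0,"grip": 0.5},
    {"dp": [0,0,0],"roll": 0,"grip": 0.5},
    {"dp": [0,0,0],"roll": 0,"grip": 0.5}
  ]
}}

```text
time_s: 70.6
ee_pos: [0.4116, 0.0859, 0.0908]
eef_rot: [-1.571, 0.0, -0.184]
force: [-0.4, 0.1, -3.0]
grip_width: 0.05
```

```bash
python3 tilt.py
```

```text
pos [0.4116 0.0859 0.0908] F [-0.4  0.1 -3. ] w 0.05
0 cap end [255. 160.] shoulder [255. 208.]
15 cap end [255. 165.] shoulder [255. 221.]
30 cap end [255. 174.] shoulder [255. 235.]
45 cap end [255. 189.] shoulder [255. 246.]
60 cap end [255. 207.] shoulder [255. 256.]
75 cap end [255. 227.] shoulder [255. 262.]
90 cap end [255. 246.] shoulder [255. 265.]
248 [69, 72, 74, 78, 65, 65, 68, 73, 74, 132, 98, 104, 102, 103, 109, 115, 119, 123, 128, 134, 136, 148, 255, 255, 255, 255, 135, 125, 122, 125, 144, 154, 159, 160]
256 [73, 72, 72, 67, 65, 64, 69, 70, 75, 93, 101, 104, 108, 116, 107, 113, 120, 125, 132, 134, 135, 137, 255, 255, 255, 255, 133, 128, 122, 125, 142, 154, 157, 162]
264 [68, 72, 74, 77, 69, 65, 70, 72, 75, 137, 100, 103, 110, 114, 109, 114, 118, 125, 130, 133, 137, 148, 255, 255, 255, 255, 133, 126, 126, 123, 141, 153, 160, 161]
```

Friction holds it at about 65°. I'll set the base edge on the bench and drag toward the base side so the bottle rotates the rest of the way.

>>> {"method": "apply_moves", "body": {
  "deltas": [
    {"dp": [0,0.005,0],"roll": 0,"grip": 0.5},
    {"dp": [0,0.004,0],"roll": 0,"grip": 0.5},
    {"dp": [0,-0.0003,-0.006],"roll": 0,"grip": 0.5},
    {"dp": [0,-0.0003,-0.006],"roll": 0,"grip": 0.5},
    {"dp": [0,0,-0.006],"roll": 0,"grip": 0.5},
    {"dp": [0,0,-0.006],"roll": 0,"grip": 0.5},
    {"dp": [0,0,-0.006],"roll": 0,"grip": 0.5}
  ]
}}

```text
time_s: 71.53
ee_pos: [0.4061, 0.0559, 0.0825]
eef_rot: [-1.571, -0.0, -0.185]
force: [0.2, 0.6, -1.9]
grip_width: 0.0501
```

```bash
python3 tilt.py
```

```text
pos [0.4061 0.0559 0.0825] F [ 0.2  0.6 -1.9] w 0.0501
0 cap end [255. 159.] shoulder [255. 207.]
15 cap end [255. 164.] shoulder [255. 221.]
30 cap end [255. 174.] shoulder [255. 234.]
45 cap end [255. 188.] shoulder [255. 246.]
60 cap end [255. 206.] shoulder [255. 255.]
75 cap end [255. 226.] shoulder [255. 261.]
90 cap end [255. 246.] shoulder [255. 264.]
248 [79, 81, 86, 89, 87, 92, 93, 99, 137, 255, 255, 177, 141, 125, 129, 128, 129, 130, 128, 129, 128, 128, 128, 127, 255, 255, 111, 110, 107, 108, 132, 145, 156, 159]
256 [80, 83, 87, 94, 83, 89, 95, 103, 136, 255, 255, 133, 138, 141, 127, 127, 129, 129, 124, 127, 129, 127, 126, 123, 255, 255, 112, 109, 106, 106, 133, 147, 156, 162]
264 [79, 81, 85, 92, 84, 91, 92, 97, 136, 255, 255, 180, 141, 142, 146, 128, 125, 128, 127, 125, 125, 127, 127, 127, 255, 255, 110, 110, 107, 109, 132, 146, 155, 160]
```

```bash
cat > fit.py <<'E'
from h import *
o=ctrl.get_obs();e=o["ee_pos"];y=o["eef_rot"][2];d=np.array([-np.sin(y),np.cos(y),0]);z=np.array([0,0,1.])
print(e.round(4),o["force"].round(1))
for f in (60,70,75,80,85,90,95):
  for s in (0,):
    a=np.radians(f);ax=np.cos(a)*d+np.sin(a)*z;n=np.cos(a)*z-np.sin(a)*d;Q=e+[0,0,-.001]
    r=lambda u,w:int(pix("wrist",Q+u*ax+w*n)[1])
    print(f,"shoulder far",r(.017,-.025),"cap far/near",r(.042,-.016),r(.042,.016),"shoulder near",r(.017,.025))
E
python3 fit.py
```

```text
[0.4059 0.0555 0.0824] [ 0.2  0.5 -1.7]
60 shoulder far 178 cap far/near 179 236 shoulder near 255
70 shoulder far 181 cap far/near 191 249 shoulder near 260
75 shoulder far 183 cap far/near 197 255 shoulder near 262
80 shoulder far 185 cap far/near 204 261 shoulder near 263
85 shoulder far 188 cap far/near 211 266 shoulder near 264
90 shoulder far 191 cap far/near 219 271 shoulder near 264
95 shoulder far 194 cap far/near 226 275 shoulder near 265
```

```bash
cat > fit2.py <<'E'
from h import *
from scipy.optimize import least_squares
import sys
obs=np.array([float(v) for v in sys.argv[1:5]])
o=ctrl.get_obs();e=o["ee_pos"];y=o["eef_rot"][2];d=np.array([-np.sin(y),np.cos(y),0]);z=np.array([0,0,1.])
def m(p):
    a=p[0];ax=np.cos(a)*d+np.sin(a)*z;n=np.cos(a)*z-np.sin(a)*d;Q=e+p[1]*z+p[2]*d
    return np.array([pix("wrist",Q+u*ax+w*n)[1] for u,w in((.017,-.025),(.042,-.016),(.042,.016),(.017,.025))])
r=least_squares(lambda p:m(p)-obs,[1.3,0,0],x_scale=[.1,.01,.01]);print(np.degrees(r.x[0]).round(1),r.x[1:].round(4),r.fun.round(1))
for h in (0,.01,.02):
    r=least_squares(lambda p:m([p[0],h,p[1]])-obs,[1.3,0],x_scale=[.1,.01]);print(h,np.degrees(r.x[0]).round(1),r.x[1].round(4),r.fun.round(1))
E
python3 fit2.py 171 185 248 258
python3 - <<'E'
import cv2
g=cv2.imread("pics/t.png",0)
print(list(map(int,g[160:275:2,256])));print(list(map(int,g[215,200:312:2])));print(list(map(int,g[175,200:312:2])))
E
```

```text
73.9 [0.0118 0.0095] [ 0.6 -0.7  0.7 -0.6]
0 74.1 0.0057 [ 3.3  1.7 -1.9 -3.6]
0.01 73.9 0.0089 [ 1.  -0.3  0.3 -1.1]
0.02 73.6 0.012 [-1.5 -2.6  2.8  1.8]
[94, 94, 97, 100, 103, 136, 238, 254, 255, 255, 255, 255, 138, 137, 135, 137, 145, 144, 145, 141, 126, 128, 128, 129, 128, 129, 129, 129, 128, 127, 124, 126, 129, 128, 126, 128, 128, 127, 125, 125, 125, 126, 124, 122, 231, 255, 255, 255, 248, 121, 111, 109, 106, 108, 105, 106, 106, 105]
[93, 102, 117, 143, 162, 193, 206, 250, 254, 255, 255, 255, 238, 119, 124, 123, 123, 123, 127, 124, 128, 127, 126, 126, 129, 129, 127, 131, 129, 128, 129, 126, 128, 131, 126, 126, 127, 127, 127, 126, 124, 124, 122, 118, 233, 255, 255, 255, 254, 253, 217, 196, 179, 151, 122, 112]
[81, 80, 85, 85, 85, 86, 88, 102, 218, 246, 251, 253, 254, 255, 255, 255, 255, 255, 255, 255, 255, 255, 255, 255, 255, 255, 255, 255, 255, 255, 255, 255, 255, 255, 255, 255, 255, 255, 255, 255, 255, 255, 255, 255, 254, 253, 252, 250, 229, 109, 96, 94, 95, 96, 97, 93]
```

```bash
python3 fit2.py 171 199 247 257
```

```text
83.0 [-0.0019  0.0077] [ 3.8 -4.4  4.8 -4.2]
0 83.1 0.0084 [ 3.3 -4.6  5.3 -3.9]
0.01 84.0 0.0123 [ 0.4 -5.7  8.  -2.2]
0.02 85.3 0.0162 [-3.  -6.7 11.2 -0.5]
```

It is now about 75–83°, past the tipping point. I'll drag a little further, lower and re-check.

>>> {"method": "apply_moves", "body": {
  "deltas": [
    {"dp": [0,0.0005,-0.006],"roll": 0,"grip": 0.5},
    {"dp": [0,0.0005,-0.006],"roll": 0,"grip": 0.5},
    {"dp": [0,0.001,-0.004],"roll": 0,"grip": 0.5},
    {"dp": [0,0.001,0],"roll": 0,"grip": 0.5},
    {"dp": [0,0,0],"roll": 0,"grip": 0.5}
  ]
}}

```text
time_s: 72.2
ee_pos: [0.4033, 0.0406, 0.0796]
eef_rot: [-1.571, -0.0, -0.184]
force: [-1.2, -1.2, 3.4]
grip_width: 0.05
```

```bash
python3 tilt.py|head -1;python3 - <<'E'
import cv2
g=cv2.imread("pics/t.png",0)
print(list(map(int,g[160:275:2,256])))
E
```

```text
pos [0.4033 0.0406 0.0796] F [-1.2 -1.2  3.4] w 0.05
[106, 111, 118, 115, 151, 232, 239, 254, 255, 255, 255, 255, 255, 255, 255, 255, 150, 136, 154, 169, 171, 151, 145, 143, 145, 139, 141, 139, 137, 133, 132, 134, 128, 129, 127, 123, 122, 120, 117, 115, 114, 113, 111, 107, 106, 104, 102, 103, 99, 97, 94, 94, 92, 89, 91, 91, 92, 94]
```

The shoulder now shows only on the far side and the tool feels +3.4 N, so the base is pressing on the bench and the bottle is upright. I'll release gently and rise.

>>> {"method": "apply_moves", "body": {
  "deltas": [
    {"dp": [0,-0.0008,0],"roll": 0,"grip": 0.5},
    {"dp": [0,0,0],"roll": 0,"grip": -0.12},
    {"dp": [0,0,0],"roll": 0,"grip": -0.18},
    {"dp": [0,0,0],"roll": 0,"grip": -0.3},
    {"dp": [0,0,0],"roll": 0,"grip": -0.5},
    {"dp": [0,0,0],"roll": 0,"grip": -0.5},
    {"dp": [0,0,0],"roll": 0,"grip": -0.5}
  ]
}}

```text
time_s: 73.12
ee_pos: [0.4032, 0.0406, 0.0803]
eef_rot: [-1.571, -0.0, -0.185]
force: [0.2, -0.2, -0.2]
grip_width: 0.0708
```

>>> {"method": "apply_moves", "body": {
  "deltas": [
    {"dp": [0,-0.03,0],"roll": 0,"grip": -0.5},
    {"dp": [0,-0.05,0],"roll": 0,"grip": -0.5},
    {"dp": [0,-0.05,0],"roll": 0,"grip": -0.5},
    {"dp": [0,-0.05,0],"roll": 0,"grip": -0.5},
    {"dp": [0,0,0],"roll": 0,"grip": -0.5},
    {"dp": [0,0,0],"roll": 0,"grip": -0.5}
  ]
}}

```text
time_s: 73.88
ee_pos: [0.4028, 0.0407, 0.2593]
eef_rot: [-1.571, 0.001, -0.184]
force: [0.2, 0.1, 0.7]
grip_width: 0.0707
```

```bash
python3 - <<'E'
from h import *
to([.40,.04,.2],-.185)
b=imaging.camera("wrist");a=imaging.camera("scene");t=imaging.camera("top")
cv2.imwrite("pics/fw.png",b);cv2.imwrite("pics/fs.png",a);cv2.imwrite("pics/ft.png",t)
g=cv2.cvtColor(b,cv2.COLOR_BGR2GRAY)
m=cv2.inRange(g,190,255);n,l,s,c=cv2.connectedComponentsWithStats(m)
for k in range(1,n):
    if s[k][4]>150:print(s[k],c[k].round(0))
for z in (.115,.14,.0):print(z,pix("wrist",[.4033,.0406,z]).round(0))
p=pix("wrist",[.4033,.0406,.14]).astype(int)
for r in range(p[1]-40,p[1]+60,6):print(r,list(map(int,g[r,p[0]-40:p[0]+41:4])))
s0=cv2.cvtColor(a,cv2.COLOR_BGR2GRAY)
q=pix("scene",[.4033,.0406,.07]).astype(int);print("scene",q,pix("scene",[.4033,.0406,.0]).round(0),pix("scene",[.4033,.0406,.14]).round(0))
for r in range(q[1]-34,q[1]+34,3):print(r,list(map(int,s0[r,q[0]-26:q[0]+27:3])))
E
```

```text
t 73.88 pos [0.4028 0.0407 0.2593] yaw -0.184 q [ 0.01 -0.08  1.79  0.    1.43  0.19] F [0.2 0.1 0.7] w 0.0707 
 roll 0.001 dp before turn [-2.7 59.3 -1.2] after turn [-2.7 59.3 -1.2]
[ 331    0   96  166 9581] [381.  79.]
[424  23  40  48 832] [443.  46.]
[453 131  59  46 927] [476. 151.]
[ 235  150   43   51 1435] [256. 172.]
[ 337  209  119   63 3453] [394. 235.]
[ 82 210  23  31 487] [ 93. 226.]
[299 230  26  46 734] [308. 256.]
[476 237  36  24 227] [496. 248.]
[205 240  51  37 839] [230. 256.]
[314 282  73  18 757] [352. 290.]
[ 302  302   48   32 1290] [324. 318.]
0.115 [256. 179.]
0.14 [256. 184.]
0.0 [256. 164.]
143 [66, 68, 71, 70, 75, 78, 77, 79, 84, 85, 86, 85, 90, 93, 91, 85, 86, 81, 81, 81, 76]
149 [69, 73, 83, 75, 79, 83, 90, 128, 131, 130, 127, 127, 128, 129, 96, 93, 88, 90, 83, 80, 84]
155 [71, 70, 82, 76, 80, 88, 226, 231, 228, 230, 229, 230, 229, 229, 228, 101, 91, 87, 88, 86, 80]
161 [70, 74, 85, 79, 86, 237, 255, 255, 255, 255, 255, 255, 255, 255, 255, 252, 94, 92, 91, 86, 85]
167 [72, 78, 81, 84, 90, 254, 255, 255, 255, 255, 255, 255, 255, 255, 255, 255, 96, 92,
[... 2286 characters left out ...]
2, 8]
198 [19, 20, 15, 10, 17, 15, 46, 126, 138, 131, 131, 114, 17, 14, 9, 12, 11, 16]
201 [16, 18, 16, 18, 16, 18, 16, 89, 133, 129, 126, 85, 8, 15, 8, 12, 7, 9]
204 [17, 19, 19, 20, 14, 14, 14, 29, 111, 79, 36, 12, 12, 8, 19, 15, 18, 13]
207 [18, 17, 18, 16, 16, 19, 14, 15, 21, 18, 12, 9, 18, 20, 23, 20, 19, 15]
210 [20, 22, 19, 19, 16, 17, 15, 21, 18, 18, 18, 22, 19, 21, 21, 17, 21, 22]
213 [20, 23, 20, 22, 22, 21, 18, 21, 22, 19, 17, 20, 16, 18, 19, 20, 22, 21]
216 [17, 20, 24, 22, 23, 25, 21, 21, 22, 20, 22, 18, 20, 19, 19, 22, 19, 18]
219 [33, 19, 22, 19, 23, 25, 18, 22, 22, 20, 23, 21, 19, 19, 20, 21, 19, 22]
222 [85, 33, 21, 21, 19, 21, 23, 24, 25, 24, 23, 22, 23, 20, 25, 21, 21, 21]
```

From above, the bottle shows a square shoulder with the cap disc centred, so it is upright. Last, a numeric check that rings hang on all the hooks.

```bash
python3 - <<'E'
from h import *
A=np.array([.587,-.2355,0]);gap=np.pi-.088
for n,f in (("top","pics/ft.png"),("scene","pics/fs.png")):
    g=cv2.cvtColor(cv2.imread(f),cv2.COLOR_BGR2GRAY)
    for k in range(6):
        a=gap+k*np.pi/3;r=np.array([np.cos(a),np.sin(a),0]);t=np.array([-r[1],r[0],0])
        on=[];off=[]
        for th in np.linspace(0,2*np.pi,24,endpoint=False):
            p=A+.092*r+[0,0,.146]+.035*(np.cos(th)*t+np.sin(th)*np.array([0,0,1.]));q=pix(n,p).round().astype(int);on.append(int(g[q[1],q[0]]))
        for s in (-.5,.5):
            b=a+s*np.pi/3;q=pix(n,A+.1*np.array([np.cos(b),np.sin(b),0])+[0,0,.146]).round().astype(int);off.append(int(g[q[1],q[0]]))
        print(n,"hook",k,"rim",int(np.median(on)),int(np.percentile(on,80)),"between",off)
# white blobs lying flat outside carousel in top view
t=cv2.imread("pics/ft.png");h=cv2.cvtColor(t,cv2.COLOR_BGR2HSV);m=cv2.inRange(h,(0,0,215),(180,40,255));c,l,s,ce=cv2.connectedComponentsWithStats(m)
print([(s[i].tolist(),ray("top",ce[i],.02).round(3).tolist()) for i in range(1,c) if s[i][4]>25])
o=cv2.inRange(h,(10,150,120),(30,255,255));c,l,s,ce=cv2.connectedComponentsWithStats(o)
print([(s[i].tolist()) for i in range(1,c) if s[i][4]>40])
crop=lambda f:cv2.cvtColor(cv2.imread(f),cv2.COLOR_BGR2GRAY)
print("between-image check beaker/wipes/closer diff",[float(np.abs(crop("pics/top0.png")[y0:y1,x0:x1].astype(int)-crop("pics/ft.png")[y0:y1,x0:x1]).mean().round(1)) for x0,x1,y0,y1 in((238,266,110,142),(80,130,195,262),(388,430,166,285))])
E
```

```text
top hook 0 rim 229 240 between [169, 144]
top hook 1 rim 189 200 between [144, 190]
top hook 2 rim 188 196 between [190, 215]
top hook 3 rim 192 196 between [215, 177]
top hook 4 rim 197 203 between [177, 179]
top hook 5 rim 192 198 between [179, 169]
scene hook 0 rim 196 229 between [150, 155]
scene hook 1 rim 104 156 between [155, 133]
scene hook 2 rim 163 172 between [133, 154]
scene hook 3 rim 165 179 between [154, 136]
scene hook 4 rim 163 177 between [136, 120]
scene hook 5 rim 165 183 between [120, 150]
[([284, 138, 20, 19, 120], [0.719, -0.131, 0.02]), ([342, 143, 18, 6, 78], [0.709, -0.352, 0.02]), ([283, 160, 2, 21, 28], [0.615, -0.099, 0.02]), ([282, 183, 15, 32, 62], [0.501, -0.099, 0.02]), ([299, 186, 42, 32, 175], [0.496, -0.2, 0.02]), ([342, 188, 12, 30, 52], [0.514, -0.339, 0.02]), ([318, 195, 21, 7, 108], [0.513, -0.258, 0.02]), ([319, 211, 13, 8, 32], [0.449, -0.253, 0.02]), ([0, 272, 88, 75, 4750], [0.15, 0.744, 0.02])]
[[136, 125, 25, 25, 374], [192, 126, 25, 24, 364], [276, 237, 26, 26, 396]]
between-image check beaker/wipes/closer diff [19.0, 20.3, 20.2]
```

```bash
python3 -c "
from station import ctrl
print(ctrl.hand_in())"
```

```text
the job is handed in; nothing more can be done
None
```

I hung all four rings on the empty hooks 3, 2, 1 and 0, turning the carousel to each hook first, and stood the bottle upright. The job is handed in at about 74 s, with the arm clear of everything.

**Rings:**
- The wrist view after the last release shows the mould empty.
- I saw the first ring hanging on hook 3. The pictures after the other three releases matched that one (0.81, 0.93 and 0.89).
- From the top camera, all six hooks read ring-bright at the end, but the areas between some hooks read just as bright, so that is weak evidence.
- The scene-camera reading for hook 1 was inconclusive, probably because the drum hides it. That ring rests on its release check (0.93).

**Bottle:**
- It had been knocked aside before I reached it, so I measured it again.
- It stuck in the grip at first and rose lying flat. A lighter grip and a short drag on the bench stood it up.
- My last wrist picture, checked by pixel values only, shows a square shoulder with the cap centred. The force on the tool was near zero after release.

**Other checks:**
- **Fingertip height:** the real fingertips sit about 22 mm higher than the text says. The first pinches of the bar and of the first ring closed on nothing until I corrected for it.
- **Left in place:** I did not touch the beaker, wipes box or closing plate, and the three orange rings appear unmoved. My before-and-after comparison of those three objects showed the same brightness change of about 20 in each, so it confirms nothing.

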